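Clear the T-slot plate and bolt down a starter housing

ROBOT

A 6-joint arm with a two-finger parallel gripper is mounted at the origin on the work surface. World frame = base frame: x ahead of the robot, y to its left, z up, the work surface at z = 0. Lengths are in m, angles in rad, forces in N, time in s.
With the tool pointing down it reaches from about 0.225 to 0.875 m from the base axis. Payload 3.4 kg.
Tool frame: the origin (TCP) lies at the very end of the fingers, on their centre line; the grasp point (between the pads) lies 19 mm behind it; z points along the fingers, y is the line along which they close (so a half turn about z gives the same grasp; the last joint's range is limited). The gripper opens to 85 mm and grips with 20 to 120 N. Pads are 22 mm wide; open, the fingers measure 114 mm over their backs; the gripper's body (76 mm by 85 mm) begins 54 mm behind the grasp point. The pads swing forward as they close: fully open they stand 13 mm farther back than shut.
Start: joints at [-1.383, 0.276, 1.505, -0, 1.361, -0.121], TCP at [0.175, -0.548, 0.231] pointing down, gripper open.
Joint ranges: [-2.89, 2.89], [-0.75, 2.08], [0.22, 2.7], [-1.18, 4.32], [0.11, 2.71], [-2.7, 2.7]. Speed limits (rad/s): [2.57, 2.57, 3.14, 3.14, 3.14, 3.14].

INTERFACE

Orientations are given as a unit quaternion [w, x, y, z].
In Python, from rig import readout, vision, manip gives the robot as it stands.
- The arm moves only by the shell command python3 -m handwheel 'ROWS' [FORCE]. ROWS is JSON, a list of rows, each a list of 3 entries, a list of its own where there are three numbers: the shift along the tool's x, y, z in mm, then the turn, a rotation vector about the tool's x, y, z in units of 6 degrees (1.0 is 6 degrees), then the closure, from -1 (fully open) to 1 (shut), so that 0 is half open. A call has 1 to 20 rows; each row shifts and turns the commanded pose from where the row before left it, along the tool's axes as they then stand; what a row does not reach is not made up. A row lasts 1/8 s, in which the tool goes at most 62.5 mm and 10.7 degrees, less where a joint would pass 70% of its speed; a pose out of reach is approached as far as the arm can. A call is refused whole if a number of a shift passes 62.5 or a number of a turn 1, either way. A call with a gripper value outside its range is refused whole. The fingers move at their own pace and stop on an object; FORCE is the grip in N (left out, the last holds). Time passes only in rows, so rows that do not move let the fingers close. It gives the time, the measured TCP pose, the force, the opening and the grip force at its end, in the units of the state.
- readout.get_state(): the state, without advancing time (a new reading comes with each control period).
- vision.get_image(name): name is "scene" or "top"; returns the picture (480x640x3 uint8, blue, green, red); there is no depth.
- vision.camera_params(name): a dict with "intrinsics" (3x3 intrinsics, pixels), "rvec" (rotation vector, rad) and "tvec" (3), from world to camera coordinates, as OpenCV has them. Camera axes: x right, y down, z forward; pixel columns grow to the right and rows downward; lengths in m; the calibration is good to about 2 mm. A picture is of the moment at which its call begins. camera_params takes no time and is no camera call.
- manip.sign_off(): hands the job in; it is judged then, once.
The state is a dict: "clock": time; "qpos": joint angles; "qd": joint speeds; "effort": joint torques, N m; "position": TCP position; "ee_rot": TCP orientation; "contact_force": force on the tool from outside, world axes, zero at the start; "moment": the same for the moment, N m; "width": finger opening in m; "gripper_force": force on a finger pad.
Only numpy, scipy, OpenCV 4.12 (cv2) and the standard library are available. Lean on these libraries where they do the work, as an engineer would, in place of code of your own. Each camera call takes 0.05 s, during which the arm holds its last target. There are 200 camera calls.

TASK

With the scraper block, push every broken piece lying on the T-slot plate over its end into the chip tray, not touching the pieces with the fingers, and put the block back down on the bench, clear of the tray. Then set the starter housing on the plate, flange down and lengthwise astride one slot; drop the head of each T-bolt into that slot, turn it clockwise until it is square across, slide one bolt fully into each ear notch, and tighten both nuts firmly down on the ears. Leave the plain bolt and everything else on the bench where it is.

Things in the scene. Friction and masses are not known exactly. Their poses are not given: they have to be found in the camera images.
- plate: Fixed steel T-slot plate, 200 (x) x 320 (y) x 44 mm high. Origin: centre of its underside, on the bench. Two T-slots run along its whole length (y), middle lines at x = -45 and +45 mm, open at both ends: mouth 20 mm wide and 14 mm deep, below it an undercut 35 mm wide and 14 mm high; slot floor 16 mm above the bench.
- slot0 (a point): Middle of the slot nearer the robot, at the height of the plate's top; its y axis runs along the slot.
- slot1 (a point): Middle of the slot farther from the robot, at the height of the plate's top; its y axis runs along the slot.
- tray: Fixed open sheet-steel chip tray, green with a red rim, 230 (x) x 120 (y) x 32 mm high, 3 mm walls, standing against the +y end of the plate, its rim 12 mm below the plate's top. Origin: centre of its underside; axes as the plate's.
- scraper: Wooden scraper block standing on its rubber foot: base 114 (x) x 52 (y) x 36 mm high, on it a grip rib 72 (x) x 24 (y) x 46 mm high (top 82 mm above the foot). Origin: centre of the foot's underside. 0.2 to 0.35 kg. It stands on the bench beyond the tray.
- chip1: Flat broken piece of aluminium casting, about 50 x 42 x 8 mm, too big to drop into a slot, lying on the plate; may be absent. Origin: centre of its underside. It must only be pushed with the scraper.
- chip2: Broken piece like chip1, about 48 x 44 mm.
- chip3: Broken piece like chip1, about 56 x 44 mm.
- chip4: Broken piece like chip1, about 48 x 48 mm.
- housing: Cast aluminium starter drive-end housing, 0.5 to 0.8 kg, standing flange down. Flange 16 mm thick, middle part 84 (x) x 144 (y) mm, and at each y end a 50 mm wide ear: two 14 mm prongs with a 22 mm wide U notch between, open outward, from 72 (notch bottom) to 112 mm from the centre. Origin: centre of the underside.
- ear_a (a point): On the housing's +y ear, at the flange's top face in the middle of the notch: where a bolt's axis stands, 82 mm from the housing's centre (79 mm with the stem against the notch's bottom).
- ear_b (a point): The same on the -y ear.
- rack: Fixed wooden bolt rack, 52 (x) x 200 (y) x 30 mm high, three pockets 19 (x) x 37 (y) x 20 mm deep, in a row along y at -64, 0 and +64 mm. The two T-bolts and one plain bolt stand in it, heads down, in any order. Origin: centre of the underside.
- bolt1: T-bolt, steel, 110 mm long, 0.3 kg with its nut, standing upright. Origin: centre of the head's underside; z up the stem, x along the head's length. Head 34 (x) x 16 (y) x 12 mm high, stem 14 mm thick. Lengthwise it drops through a slot's mouth; square across it is caught under the lips.
- bolt2: T-bolt like bolt1. Two opposite head corners (-x+y and +x-y) are rounded, so in the undercut the head turns a quarter clockwise (seen from above) from lengthwise to square across, where its sharp corners strike the undercut's sides and stop it (0.05 to 0.15 rad past square); it cannot be turned anticlockwise past them.
- nut1: Tall hexagon nut on bolt1: round collar 38 mm across, 5 mm high, above it a hexagon 30 mm across flats, 37 mm high. Origin: on the bolt's axis at the collar's underside, at the start 47 mm above the head's underside (collar then clears the ear by 3 mm while the head rests on the slot floor). Two flats face its y and -y, the others every 60 degrees. The stem stands out 21 mm above.
- nut2: Like nut1, on bolt2. Turned clockwise (from above) on its bolt it runs down 10 mm a turn. The thread is stiff (0.2 N m): held by the nut, a free bolt turns with it; once the head is stopped the nut turns on the thread. Tight takes 6 to 8 mm of run (about three quarters of a turn); then the moment rises: 0.5 N m is firm, 1 N m plenty.
- plain_bolt: Short plain hexagon-head bolt without nut, 67 mm long, standing in the third pocket of the rack; leave it.
- screwdriver: Screwdriver with a green handle, 200 mm, lying behind the plate; leave it.
- armature: Starter armature, 175 mm, lying behind the plate; leave it.
- solenoid: Upright solenoid can, 52 mm across, 86 mm high, beyond the tray; leave it.
- pinion: Small upright pinion gear, 48 mm across, 34 mm high, in front of the plate; leave it.
- spanner: Ring and open-end spanner, 190 mm, lying front left; leave it.
- boss (a point): Middle of the housing's boss, 60 mm above its underside, a good place to grip: two flats 40 mm apart facing the housing's x and -x, 44 mm long in y, from 40 to 71 mm above the underside. Between boss and flange a round neck, radius 30 mm at the flange, 24 mm under the boss.
There are look-alikes about, which are no part of the job. There is more than one size of the housing; the job needs the largest.

How it is judged:
By the outcome, as a careful person would: the job done as asked, in the order asked, and still so for the second after the job is handed in, with the robot touching nothing.
Of chip1, chip2, chip3, chip4 only 2 to 4 are there at a start; the rules pass over those that are not, and their reading is None.
At some moment in a run one of chip1, chip2, chip3, chip4, scraper may be knocked a few centimetres aside while the robot is not near it.
It also fails if it takes over 210 s, if anything falls off the work surface, if the arm or the gripper's body presses on something with over 40 N, if the wrist force passes 120 N, or if a joint passes its speed limit or range.

## Working session

There is one attempt and no reset: what is moved stays moved. The work goes in short steps, Python scripts to look and compute and a shell command to move; the robot and the scene stay as the last step left them, time stands still between calls to the robot, and variables do not carry over. Pictures are saved under pics/ and viewed, at most 14 in all, crops included, and the job is handed in when it is done.

```bash
ls; mkdir -p pics; cat > h.py <<'E'
import numpy as np, cv2
from rig import readout, vision, manip
from scipy.spatial.transform import Rotation as R
def cam(n):
    p=vision.camera_params(n); K=np.array(p["intrinsics"],float); Rm=cv2.Rodrigues(np.array(p["rvec"],float))[0]; t=np.array(p["tvec"],float).ravel(); return K,Rm,t
def ray(n,px):
    K,Rm,t=cam(n); d=Rm.T@np.linalg.solve(K,np.array([px[0],px[1],1.])); return -Rm.T@t,d
def onz(n,px,z):
    o,d=ray(n,px); return o+d*(z-o[2])/d[2]
def proj(n,P):
    K,Rm,t=cam(n); c=K@(Rm@np.array(P,float)+t); return c[:2]/c[2]
def snap(n,f): 
    im=vision.get_image(n); cv2.imwrite("pics/"+f,im); return im
def pose():
    s=readout.get_state(); q=s["ee_rot"]; r=R.from_quat([q[1],q[2],q[3],q[0]]); return s,np.array(s["position"]),r
E
python3 - <<'E'
from h import *
for n in("scene","top"):
    snap(n,n+"0.png"); K,Rm,t=cam(n); print(n,K.tolist(),(-Rm.T@t).round(3),Rm.round(3).tolist())
s,p,r=pose(); print(s,r.as_matrix().round(3))
E
```

```text
pics
scene [[564.59502301844, 0.0, 316.32461030303614], [0.0, 564.59502301844, 237.13315066418662], [0.0, 0.0, 1.0]] [1.509 0.072 1.298] [[-0.098, 0.995, -0.007], [0.76, 0.07, -0.646], [-0.643, -0.068, -0.763]]
top [[450.33314048745035, 0.0, 315.4971697446915], [0.0, 450.33314048745035, 235.08309374061577], [0.0, 0.0, 1.0]] [ 0.427 -0.021  1.028] [[0.029, -1.0, 0.007], [-0.997, -0.03, -0.077], [0.077, -0.005, -0.997]]
{'clock': 0.1, 'qpos': array([-1.38302451e+00,  2.76578536e-01,  1.50599181e+00, -1.77837448e-05,
        1.36070231e+00, -1.20993003e-01]), 'qd': array([ 7.20270655e-04, -7.19141623e-04, -2.80864047e-03,  1.03442218e-03,
        4.63984457e-05,  1.68848761e-03]), 'effort': array([ 1.52396195e-03, -4.17701375e+01, -2.46404064e+01, -1.72638161e-04,
        5.74317004e-03, -1.76023526e-06]), 'position': array([ 0.17463832, -0.54735516,  0.2305054 ]), 'ee_rot': array([-8.39242395e-04,  9.88106051e-01,  1.53771667e-01, -3.67318621e-05]), 'contact_force': array([0.24022404, 0.44590287, 0.0124607 ]), 'moment': array([ 0.03303109, -0.02076192, -0.02698086]), 'gripper_force': 0.0, 'width': 0.08576289910805368} [[ 0.953  0.304 -0.   ]
 [ 0.304 -0.953  0.002]
 [ 0.    -0.002 -1.   ]]
```

View pics/scene0.png

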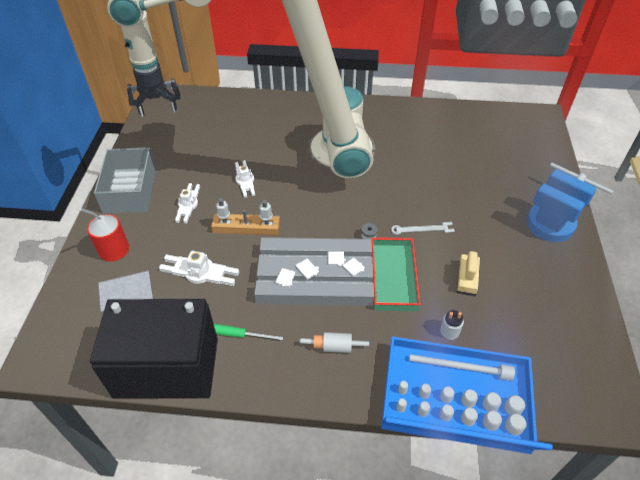

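View pics/top0.png

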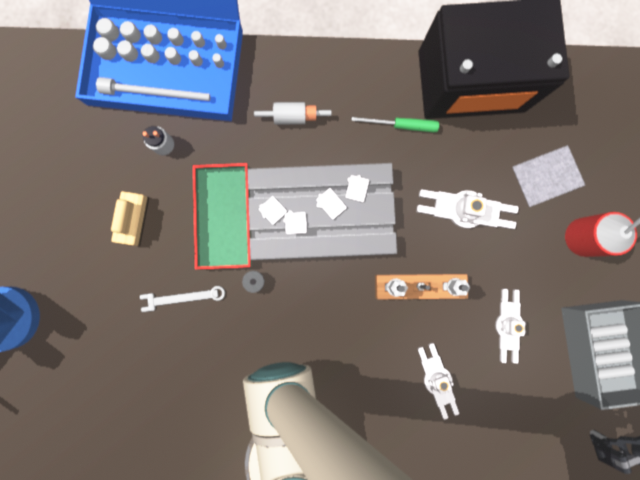

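The scene shows the plate with four chips, the tray, and the scraper at top (128,218).
- Housing candidates in the top view: (468,208) is large, and (511,326) and (438,380) are small. The first is the largest.
- Bolts in the rack: tall ones with nuts at (396,287) and (457,287), and the plain bolt at (424,287).

```bash
cat > m.py <<'E'
from h import *
def rect(n,mask,z,mn=60):
    cs,_=cv2.findContours(mask.astype(np.uint8),cv2.RETR_EXTERNAL,cv2.CHAIN_APPROX_NONE); out=[]
    for c in cs:
        if cv2.contourArea(c)<mn: continue
        w=np.array([onz(n,p,z)[:2] for p in c[:,0,:]])*1000
        (cx,cy),(a,b),th=cv2.minAreaRect(w.astype(np.float32)); M=cv2.moments(c); 
        out.append(((cx,cy),(a,b),th,onz(n,(M['m10']/M['m00'],M['m01']/M['m00']),z)[:2]*1000))
    return out
def show(t,o):
    for (c,s,th,m) in o: print(t,"c",np.round(c,1),"size",np.round(s,1),"ang",round(th,1),"cent",np.round(m,1))
def roi(m,x0,y0,x1,y1):
    k=np.zeros_like(m); k[y0:y1,x0:x1]=m[y0:y1,x0:x1]; return k
E
python3 - <<'E'
from m import *
im=cv2.imread("pics/top0.png"); h=cv2.cvtColor(im,cv2.COLOR_BGR2HSV); H,S,V=[h[...,i].astype(int) for i in range(3)]
show("tray",rect("top",roi(((H<8)|(H>172))&(S>140)&(V>90),180,150,262,280),.032))
show("plate",rect("top",roi((S<40)&(V>85),251,150,405,268),.044,400))
show("chip",rect("top",roi((S<40)&(V>215),240,150,405,268),.052))
show("house",rect("top",roi((S<60)&(V>190),410,170,525,240),.016))
show("rack",rect("top",roi((H>5)&(H<25)&(S>120)&(V>90),365,265,480,310),.03))
show("scr",rect("top",roi((H>10)&(H<35)&(S>50)&(V>110),100,180,155,255),.036))
crops=[im[265:310,370:475],im[180:240,410:525],im[185:250,100:155],im[155:265,245:400]]
W=[cv2.resize(c,None,fx=s,fy=s,interpolation=cv2.INTER_CUBIC) for c,s in zip(crops,(3.5,3.5,3.5,3.5))]
C=np.zeros((600,800,3),np.uint8)
C[:W[0].shape[0],:W[0].shape[1]]=W[0]; C[:W[1].shape[0],380:380+W[1].shape[1]]=W[1]
C[212:212+W[2].shape[0],:W[2].shape[1]]=W[2][:388]; C[212:212+W[3].shape[0],210:210+W[3].shape[1]]=W[3]
cv2.imwrite("pics/crop1.png",C)
E
```

```text
tray c [542.1 185.7] size [234.5 123.3] ang 4.0 cent [550.4 211.2]
plate c [557.  -46.8] size [210.5 335.3] ang 4.1 cent [556.1 -41.2]
chip c [541.7  45.6] size [117.4  61.6] ang 65.0 cent [542.8  45.8]
chip c [573.6 -53.8] size [63.5 49.8] ang 46.3 cent [574.  -55.9]
chip c [ 611.1 -111.2] size [47.4 55.5] ang 77.6 cent [ 609.9 -112.7]
house c [ 576.1 -368.3] size [226.7  85.2] ang 80.3 cent [ 576.3 -368.7]
house c [ 643.8 -487.9] size [20.6 50.9] ang 89.6 cent [ 652.2 -491.3]
rack c [ 398.  -262.4] size [ 52.5 200.5] ang 2.4 cent [ 397.5 -240.6]
scr c [532.2 392.3] size [167.9 119.8] ang 3.3 cent [534.9 400.7]
```

View pics/crop1.png

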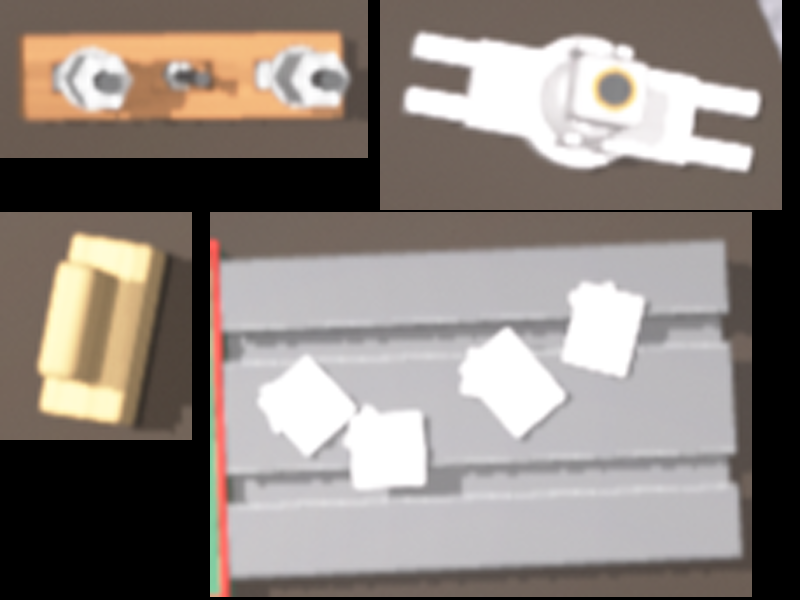

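The crop confirms that the T-bolts carry the hex nuts, with the plain bolt between them. The large housing has a square boss at about px (477,206). There are four chips, and the scraper's rib leans toward +y. Next I refine the positions from corner pixels.

```bash
cat >> h.py <<'E'
def yaw(r): M=r.as_matrix(); return np.degrees(np.arctan2(M[1,0],M[0,0]))
def go(x,y,z,psi):
    """needed: turn about tool z first (units of 6deg), then shift in tool axes mm at the new yaw"""
    s,p,r=pose(); a=np.radians(psi); T=np.array([[np.cos(a),np.sin(a),0],[np.sin(a),-np.cos(a),0],[0,0,-1]])
    rv=(r.inv()*R.from_matrix(T)).as_rotvec(degrees=True)/6
    d=T.T@(np.array([x,y,z])-p*1000)
    print("pos",(p*1000).round(1),"yaw",round(yaw(r),2),"q",np.round(s["qpos"],2),"w",round(s["width"]*1000,1),"t",round(s["clock"],1)); print(" turn",rv.round(2),"shift",d.round(1))
E
python3 - <<'E'
from m import *
for nm,z,pts in [("plate",.044,[(391.9,163.6),(397,253),(250.7,259.6),(247.9,169.3)]),("scrrib",.082,[(117.1,215.9)]),("scrbase",.036,[(127.7,218.1)]),("stem",.120,[(370+107/3.5,265+83/3.5),(370+330/3.5,265+80/3.5)]),("hous",.016,[(468,208.9)]),("boss",.071,[(410+(611-380)/3.5,180+88/3.5)])]:
    for p in pts: print(nm,(onz("top",p,z)*1000).round(1))
im=cv2.imread("pics/scene0.png"); h=cv2.cvtColor(im,cv2.COLOR_BGR2HSV); H,S,V=[h[...,i].astype(int) for i in range(3)]
top=cv2.imread("pics/top0.png"); ht=cv2.cvtColor(top,cv2.COLOR_BGR2HSV); print(ht[218,128],ht[195,132],ht[225,138],ht[240,150],h[285,478])
show("trayS",rect("scene",roi(((H<8)|(H>172))&(S>140)&(V>90),360,225,430,315),.032))
crops=[im[245:300,450:490],im[190:240,205:290],im[228:310,245:425],im[240:295,150:250]]
C=np.zeros((600,800,3),np.uint8); y=0
for c,(u,v) in zip(crops,((0,0),(200,0),(0,230),(500,0))):
    k=4 if c.shape[1]<150 else 4; 
    if u==500: k=3
    w=cv2.resize(c,None,fx=k,fy=k,interpolation=cv2.INTER_CUBIC)[:600-v,:800-u]; C[v:v+w.shape[0],u:u+w.shape[1]]=w
cv2.imwrite("pics/crop2.png",C)
E
```

```text
plate [ 667.8 -190.9   44. ]
plate [ 469.5 -205.3   44. ]
plate [445.6 113.9  44. ]
plate [645.1 128.2  44. ]
scrrib [528.6 393.7  82. ]
scrbase [529.3 390.2  36. ]
stem [ 394.8 -199.4  120. ]
stem [ 400.2 -327.5  120. ]
hous [ 575.6 -370.3   16. ]
boss [ 576.2 -368.6   71. ]
[ 18  99 141] [ 28  42 255] [ 17 101 156] [13 61 79] [ 20  69 152]
trayS c [541.2 187.9] size [233.1 122.5] ang 4.0 cent [548.5 188.5]
```

View pics/crop2.png

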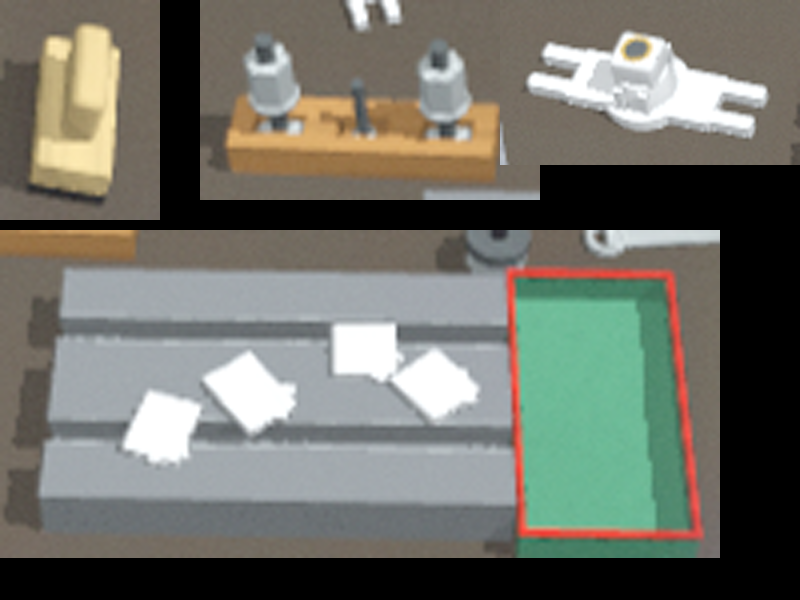

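The two views agree: plate centre (557,-38), yaw about 4.05°, tray (541.7,187), rack (398,-262.4). The scraper stands upright on its foot in scene px (469,272). I'll get its yaw and plan the approach.

```bash
python3 - <<'E'
from m import *
im=cv2.imread("pics/top0.png"); h=cv2.cvtColor(im,cv2.COLOR_BGR2HSV); H,S,V=[h[...,i].astype(int) for i in range(3)]
m=roi((H>10)&(H<35)&(S>30)&(V>120),105,185,152,250)
show("scr",rect("top",m,.036)); show("scrV",rect("top",m&(V>195),.036))
for p in [(260.5,237.5),(255.5,295.5)]: print((onz("scene",p,.044)*1000).round(1))
go(529,391.5,160,-10.5)
E
```

```text
scr c [530.2 392.2] size [ 68.6 120.8] ang 82.4 cent [530.  391.4]
scrV c [530.5 394.8] size [ 57.5 114.9] ang 82.7 cent [530.1 394.3]
[ 469.8 -201.8   44. ]
[ 672.3 -182.4   44. ]
pos [ 174.6 -547.4  230.5] yaw 17.69 q [-1.38  0.28  1.51 -0.    1.36 -0.12] w 85.8 t 0.1
 turn [-0.02  0.    4.7 ] shift [ 177.3 -987.7   70.5]
```

```bash
python3 -m handwheel '[[[0,0,0],[0,0,0.86],-1],[[0,0,0],[0,0,0.86],-1],[[0,0,0],[0,0,0.86],-1],[[0,0,0],[0,0,0.86],-1],[[0,0,0],[0,0,0.86],-1],[[11,-49,0],[0,0,0],-1],[[11,-49,0],[0,0,0],-1],[[11,-49,0],[0,0,0],-1],[[11,-49,0],[0,0,0],-1],[[11,-49,0],[0,0,0],-1],[[11,-49,0],[0,0,0],-1],[[11,-49,0],[0,0,0],-1],[[11,-49,0],[0,0,0],-1],[[11,-49,0],[0,0,0],-1],[[11,-49,0],[0,0,0],-1]]'
python3 -m handwheel '[[[11,-49,0],[0,0,0],-1],[[11,-49,0],[0,0,0],-1],[[11,-49,0],[0,0,0],-1],[[11,-49,0],[0,0,0],-1],[[11,-49,0],[0,0,0],-1],[[11,-49,0],[0,0,0],-1],[[11,-49,0],[0,0,0],-1],[[11,-49,0],[0,0,0],-1],[[11,-49,0],[0,0,0],-1],[[11,-49,0],[0,0,0],-1],[[0,0,0],[0,0,0],-1],[[0,0,0],[0,0,0],-1]]'
python3 -c "
from h import *
go(529.5,391.5,130,-8)"
```

```text
clock: 1.98
position: [0.3529, -0.0766, 0.2312]
ee_rot: [0.0, 0.997, -0.071, 0.0]
contact_force: [0.2, -1.2, -0.4]
width: 0.0853
gripper_force: 0.0
clock: 3.48
position: [0.5302, 0.3908, 0.2303]
ee_rot: [0.001, 0.998, -0.07, -0.001]
contact_force: [-0.2, 0.3, -0.0]
width: 0.0855
gripper_force: 0.0
pos [530.2 390.8 230.3] yaw -8.09 q [ 0.53  0.4   1.31 -0.    1.43  2.24] w 85.5 t 3.5
 turn [ 0.02  0.01 -0.01] shift [ -0.8  -0.6 100.3]
```

```bash
python3 -m handwheel '[[[0,0,40],[0,0,0],-1],[[0,0,40],[0,0,0],-1],[[0,0,40],[0,0,0],-1],[[0,0,30],[0,0,0],-1],[[0,0,20],[0,0,0],-1],[[0,0,15],[0,0,0],-1],[[0,0,0],[0,0,0],-1],[[0,0,0],[0,0,0],0.2],[[0,0,0],[0,0,0],0.6],[[0,0,0],[0,0,0],0.6],[[0,0,0],[0,0,0],1],[[0,0,0],[0,0,0],1],[[0,0,0],[0,0,0],1],[[0,0,0],[0,0,0],1]]' 80
python3 - <<'E'
from m import *
im=snap("top","t1.png"); snap("scene","s1.png")
go(530,390,150,4)
C=np.hstack([im[150:270,100:400],cv2.imread("pics/s1.png")[220:340,240:500]]); cv2.imwrite("pics/c3.png",cv2.resize(C,(800,172*1)))
E
```

```text
clock: 5.22
position: [0.5311, 0.3917, 0.0469]
ee_rot: [-0.0, 0.997, -0.071, 0.0]
contact_force: [-1.0, 0.5, 5.2]
width: 0.0231
gripper_force: 78.4
pos [531.1 391.7  46.9] yaw -8.11 q [0.53 0.54 1.56 0.   1.04 2.24] w 22.9 t 5.3
 turn [-0.01 -0.01 -2.02] shift [  -1.2    1.6 -103.1]
```

View pics/c3.png

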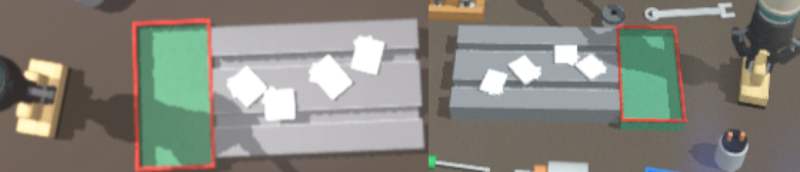

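```bash
python3 -m handwheel '[[[0,0,-20],[0,0,0],1],[[0,0,-40],[0,0,0],1],[[0,0,-40],[0,0,0],1],[[0,0,-25],[0,0,0],1],[[0,0,0],[0,0,-0.7],1],[[0,0,0],[0,0,-0.7],1],[[0,0,0],[0,0,-0.62],1],[[0,0,0],[0,0,0],1]]' 80
python3 -c "
from h import *
go(579.4,-185.3,170,4.05)"
```

```text
clock: 6.32
position: [0.53, 0.3908, 0.1697]
ee_rot: [0.001, 0.999, 0.035, -0.001]
contact_force: [-0.2, 0.2, -2.8]
width: 0.0229
gripper_force: 78.9
pos [530.  390.8 169.7] yaw 3.98 q [ 0.53  0.44  1.41 -0.    1.3   2.03] w 22.9 t 6.3
 turn [ 0.02  0.02 -0.01] shift [ 8.600e+00  5.781e+02 -3.000e-01]
```

```bash
python3 -m handwheel '[[[0.6,38.5,0],[0,0,0],1],[[0.6,38.5,0],[0,0,0],1],[[0.6,38.5,0],[0,0,0],1],[[0.6,38.5,0],[0,0,0],1],[[0.6,38.5,0],[0,0,0],1],[[0.6,38.5,0],[0,0,0],1],[[0.6,38.5,0],[0,0,0],1],[[0.6,38.5,0],[0,0,0],1],[[0.6,38.5,0],[0,0,0],1],[[0.6,38.5,0],[0,0,0],1],[[0.6,38.5,0],[0,0,0],1],[[0.6,38.5,0],[0,0,0],1],[[0.6,38.5,0],[0,0,0],1],[[0.6,38.5,0],[0,0,0],1],[[0.6,38.5,0],[0,0,0],1],[[0,0,0],[0,0,0],1],[[0,0,0],[0,0,0],1]]' 80
python3 - <<'E'
from m import *
im=snap("top","t2.png"); sc=snap("scene","s2.png"); go(579.4,-185.3,93,4.05)
h=cv2.cvtColor(im,cv2.COLOR_BGR2HSV); H,S,V=[h[...,i].astype(int) for i in range(3)]
show("chip",rect("top",roi((S<40)&(V>200),200,150,405,268),.052))
cv2.imwrite("pics/c4.png",np.hstack([cv2.resize(im[120:280,180:460],(400,229)),cv2.resize(sc[190:350,200:480],(400,229))]))
E
```

```text
clock: 8.45
position: [0.5795, -0.1837, 0.1705]
ee_rot: [-0.001, 0.999, 0.034, -0.001]
contact_force: [0.6, 0.5, -3.4]
width: 0.0228
gripper_force: 79.6
pos [ 579.7 -183.   170.9] yaw 4.04 q [-0.42  0.36  1.53  0.    1.25  1.08] w 22.9 t 8.6
 turn [-0.01  0.01 -0.  ] shift [-0.5  2.3 77.9]
chip c [493.9  64.1] size [ 6.1 91.4] ang 4.3 cent [494.1  63.3]
chip c [ 479.  -163.2] size [ 82.6 110.9] ang 1.7 cent [ 466.8 -162.8]
chip c [545.9  46.5] size [ 85.6 126.8] ang 1.8 cent [545.1  46.3]
chip c [582.5 -77.5] size [ 64.1 112.3] ang 25.8 cent [582.3 -75.3]
chip c [ 627.6 -187. ] size [ 48.5 150.6] ang 68.9 cent [ 614.  -189.1]
```

View pics/c4.png

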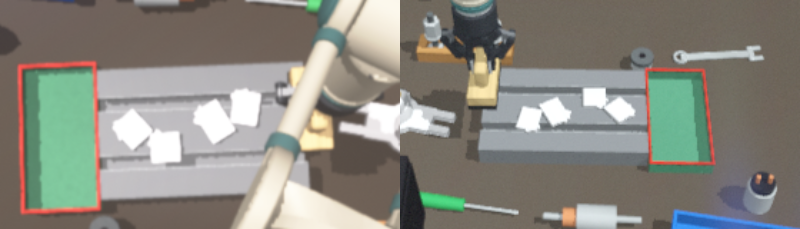

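The chips are unmoved, and the scraper hangs just off the plate's −y end. I lower it and push.

```bash
python3 -m handwheel '[[[0,2,30],[0,0,0],1],[[0,0,25],[0,0,0],1],[[0,0,15],[0,0,0],1],[[0,0,7.5],[0,0,0],1],[[0,0,0],[0,0,0],1],[[0,0,0],[0,0,0],1]]' 80
python3 -c "
from h import *
go(579.4,-185.3,92.5,4.05)"
```

```text
clock: 9.3
position: [0.581, -0.1863, 0.0947]
ee_rot: [0.0, 0.999, 0.035, 0.001]
contact_force: [0.2, -0.7, -3.1]
width: 0.0234
gripper_force: 79.7
pos [ 581.  -186.3   94.7] yaw 4.02 q [-0.42  0.43  1.63 -0.    1.08  1.08] w 23.4 t 9.3
 turn [ 0.01 -0.02 -0.01] shift [-1.5 -1.2  2.2]
```

```bash
python3 -m handwheel '[[[0,0,2],[0,0,0],1],[[0,-6,0],[0,0,0],1],[[0,-10,0],[0,0,0],1],[[0,-10,0],[0,0,0],1],[[0,-10,0],[0,0,0],1],[[0,-10,0],[0,0,0],1],[[0,-10,0],[0,0,0],1],[[0,-10,0],[0,0,0],1],[[0,-10,0],[0,0,0],1],[[0,-10,0],[0,0,0],1],[[0,-10,0],[0,0,0],1],[[0,-10,0],[0,0,0],1],[[0,-10,0],[0,0,0],1],[[0,-10,0],[0,0,0],1],[[0,-10,0],[0,0,0],1],[[0,-10,0],[0,0,0],1]]' 80
python3 - <<'E'
from m import *
im=snap("top","t3.png"); sc=snap("scene","s3.png"); go(579.4,-185.3,93,4.05)
cv2.imwrite("pics/c5.png",np.hstack([cv2.resize(im[120:280,180:460],(400,229)),cv2.resize(sc[190:350,200:480],(400,229))]))
E
```

```text
clock: 11.3
position: [0.5701, -0.0399, 0.0919]
ee_rot: [0.0, 0.999, 0.035, 0.0]
contact_force: [1.0, -3.1, -0.7]
width: 0.0229
gripper_force: 79.9
pos [569.6 -38.8  91.6] yaw 4.05 q [-0.19  0.38  1.72  0.    1.04  1.31] w 23.1 t 11.4
 turn [-0.02  0.01 -0.  ] shift [ -0.6 146.9  -1.4]
```

View pics/c5.png

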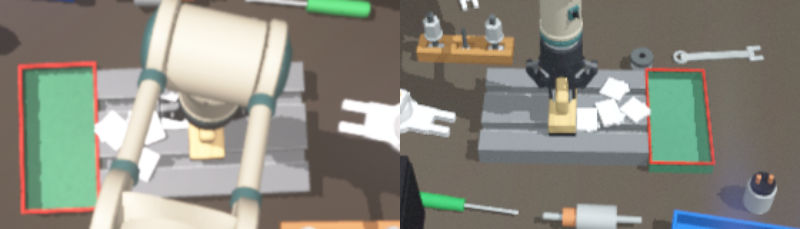

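```bash
python3 -m handwheel '[[[-0.5,-10,-1],[0,0,0],1],[[0,-10,0],[0,0,0],1],[[0,-10,0],[0,0,0],1],[[0,-10,0],[0,0,0],1],[[0,-10,0],[0,0,0],1],[[0,-10,0],[0,0,0],1],[[0,-10,0],[0,0,0],1],[[0,-10,0],[0,0,0],1],[[0,-10,0],[0,0,0],1],[[0,-10,0],[0,0,0],1],[[0,-10,0],[0,0,0],1],[[0,-10,0],[0,0,0],1],[[0,-10,0],[0,0,0],1],[[0,-10,0],[0,0,0],1],[[0,-10,0],[0,0,0],1],[[0,-10,0],[0,0,0],1],[[0,-10,0],[0,0,0],1],[[0,0,0],[0,0,0],1]]' 80
python3 - <<'E'
from m import *
im=snap("top","t4.png"); sc=snap("scene","s4.png"); go(579.4,-185.3,93,4.05)
cv2.imwrite("pics/c6.png",np.hstack([cv2.resize(im[120:280,180:460],(400,229)),cv2.resize(sc[190:350,200:480],(400,229))]))
E
```

```text
clock: 13.65
position: [0.5576, 0.1299, 0.0928]
ee_rot: [-0.0, 0.999, 0.036, -0.0]
contact_force: [-0.7, 0.3, -2.8]
width: 0.023
gripper_force: 79.7
pos [557.7 129.1  92.7] yaw 4.04 q [ 0.11  0.38  1.72 -0.    1.04  1.61] w 23.0 t 13.8
 turn [ 0.  0. -0.] shift [-5.000e-01  3.151e+02 -3.000e-01]
```

View pics/c6.png

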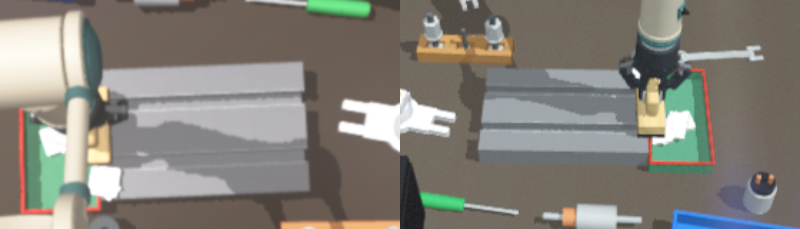

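Three pieces are in the tray. One remains at the near corner of the plate, top px (253,247). I do a second pass there.

```bash
python3 -m handwheel '[[[0,0,-30],[0,0,0],1],[[0,0,-30],[0,0,0],1],[[0,20,0],[0,0,0],1],[[-12,30,0],[0,0,0],1],[[-25,30,0],[0,0,0],1],[[-25,20,0],[0,0,0],1],[[-10,5,0],[0,0,0],1],[[0,0,0],[0,0,0],1],[[0,0,0],[0,0,0],1]]' 80
python3 - <<'E'
from m import *
im=snap("top","t5.png"); sc=snap("scene","s5.png"); go(492.2,27.1,93,4.05)
cv2.imwrite("pics/c7.png",np.hstack([cv2.resize(im[120:280,180:460],(400,229)),cv2.resize(sc[190:350,200:480],(400,229))]))
h=cv2.cvtColor(im,cv2.COLOR_BGR2HSV); H,S,V=[h[...,i].astype(int) for i in range(3)]
show("chip",rect("top",roi((S<40)&(V>200),190,150,270,268),.052))
E
```

```text
clock: 14.88
position: [0.4942, 0.0195, 0.1527]
ee_rot: [-0.0, 0.999, 0.035, 0.001]
contact_force: [-0.2, -0.6, -3.0]
width: 0.0228
gripper_force: 79.6
pos [494.1  19.8 152.7] yaw 4.06 q [-0.1   0.22  1.8   0.    1.13  1.4 ] w 22.7 t 15.0
 turn [-0.   -0.01  0.  ] shift [-1.4 -7.5 59.7]
chip c [455.  175.2] size [25.8 61. ] ang 78.5 cent [455.3 175.1]
chip c [466.9 108.9] size [49.6 42.2] ang 84.6 cent [468.  109.4]
chip c [548.3 198. ] size [74.1 28.9] ang 6.5 cent [539.8 195.1]
chip c [563.9 110.3] size [130.2  65.3] ang 2.1 cent [562.7 107.5]
chip c [574.8 162. ] size [ 29.9 131.9] ang 85.8 cent [573.3 162. ]
```

View pics/c7.png

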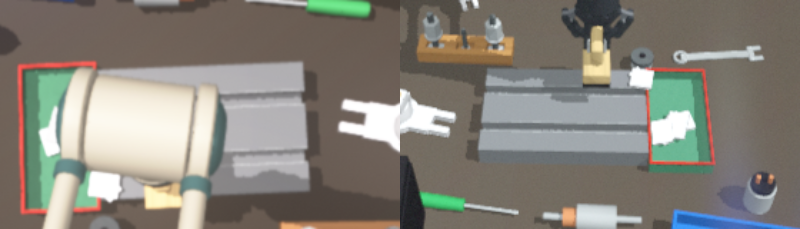

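```bash
python3 -m handwheel '[[[-8,0,25],[0,0,0],1],[[0,0,20],[0,0,0],1],[[0,0,12],[0,0,0],1],[[0,0,2],[0,0,0],1],[[0,-10,0],[0,0,0],1],[[0,-10,0],[0,0,0],1],[[0,-10,0],[0,0,0],1],[[0,-10,0],[0,0,0],1],[[0,-10,0],[0,0,0],1],[[0,-10,0],[0,0,0],1],[[0,-10,0],[0,0,0],1],[[0,-10,0],[0,0,0],1],[[0,-10,0],[0,0,0],1],[[0,-10,0],[0,0,0],1],[[0,-10,0],[0,0,0],1],[[0,-10,0],[0,0,0],1],[[0,0,0],[0,0,0],1],[[0,0,-40],[0,0,0],1],[[0,0,-50],[0,0,0],1],[[0,0,-10],[0,0,0],1]]' 80
python3 - <<'E'
from m import *
im=snap("top","t6.png"); sc=snap("scene","s6.png"); go(535,385,180,4.05)
cv2.imwrite("pics/c8.png",np.hstack([cv2.resize(im[120:280,80:460],(400,169)),cv2.resize(sc[190:350,200:580],(400,169))]))
E
```

```text
clock: 17.48
position: [0.4789, 0.139, 0.1969]
ee_rot: [-0.0, 0.999, 0.035, 0.003]
contact_force: [0.5, 0.2, -3.1]
width: 0.0232
gripper_force: 80.0
pos [477.1 138.6 194.3] yaw 4.02 q [ 0.14  0.18  1.73 -0.    1.23  1.64] w 23.1 t 17.6
 turn [-0.   -0.02 -0.01] shift [  75.2 -241.7   14.3]
```

View pics/c8.png

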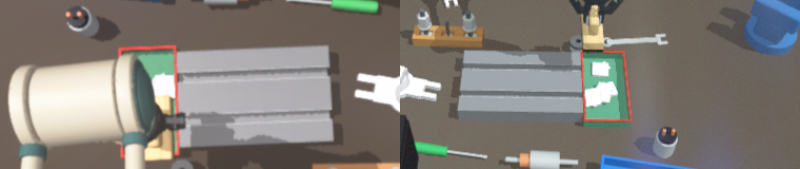

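The plate is clear and the pieces lie in the tray. I put the scraper back near its original spot.

```bash
python3 -m handwheel '[[[12.5,-40.5,0],[0,0,0],1],[[12.5,-40.5,0],[0,0,0],1],[[12.5,-40.5,0],[0,0,0],1],[[12.5,-40.5,0],[0,0,0],1],[[12.5,-40.5,0],[0,0,0],1],[[12.5,-40.5,0],[0,0,0],1],[[0,0,40],[0,0,0],1],[[0,0,40],[0,0,0],1],[[0,0,30],[0,0,0],1],[[0,0,20],[0,0,0],1],[[0,0,0],[0,0,0],1],[[0,0,0],[0,0,0],1]]' 80
python3 -c "
from h import *
go(535,385,48,4.05)"
```

```text
clock: 19.08
position: [0.5345, 0.386, 0.0631]
ee_rot: [0.0, 0.999, 0.035, -0.0]
contact_force: [-0.1, -0.8, -3.4]
width: 0.0232
gripper_force: 80.0
pos [534.5 386.   63.1] yaw 4.01 q [ 0.52  0.52  1.55 -0.    1.07  2.02] w 23.2 t 19.1
 turn [ 0.01  0.01 -0.01] shift [ 0.5  1.  15.1]
```

```bash
python3 -m handwheel '[[[0,0,8],[0,0,0],1],[[0,0,5],[0,0,0],1],[[0,0,2.5],[0,0,0],1],[[0,0,0],[0,0,0],1],[[0,0,0],[0,0,0],0.4],[[0,0,0],[0,0,0],-0.2],[[0,0,0],[0,0,0],-0.2],[[0,0,-30],[0,0,0],-0.2],[[0,0,-50],[0,0,0],-0.2],[[0,0,-50],[0,0,0],-1],[[0,0,-50],[0,0,0],-1],[[0,0,0],[0,0,0],-1]]' 80
python3 - <<'E'
from m import *
im=snap("top","t7.png")
go(534.5,386,230,80.3)
go(576,-369.5,230,80.3)
h=cv2.cvtColor(im,cv2.COLOR_BGR2HSV); H,S,V=[h[...,i].astype(int) for i in range(3)]
show("house",rect("top",roi((S<60)&(V>190),410,170,525,240),.016))
show("chips",rect("top",roi((S<60)&(V>170),190,160,246,268),.010))
# boss top: upper face corners 
c=cv2.resize(im[180:240,410:525],None,fx=6,fy=6,interpolation=cv2.INTER_CUBIC); cv2.imwrite("pics/c9.png",c)
E
```

```text
clock: 20.58
position: [0.537, 0.3875, 0.2341]
ee_rot: [-0.003, 0.999, 0.035, 0.005]
contact_force: [0.6, -0.8, 0.4]
width: 0.0854
gripper_force: 0.0
pos [535.6 386.7 231.1] yaw 4.01 q [ 0.52  0.4   1.31 -0.    1.42  2.02] w 85.2 t 20.6
 turn [ 1.000e-02 -5.000e-02 -1.271e+01] shift [-0.8 -1.   1.1]
pos [535.6 386.7 231.1] yaw 4.01 q [ 0.52  0.4   1.31 -0.    1.42  2.02] w 85.2 t 20.6
 turn [ 1.000e-02 -5.000e-02 -1.271e+01] shift [-738.5  167.2    1.1]
house c [ 576.1 -368.3] size [226.7  85.2] ang 80.3 cent [ 576.3 -368.7]
house c [ 643.8 -487.9] size [20.6 50.9] ang 89.6 cent [ 652.  -491.3]
chips c [469.7 176.5] size [52.  51.7] ang 1.7 cent [472.2 175.4]
chips c [561.7 175. ] size [77.5 98.3] ang 20.9 cent [561.9 177.7]
```

```bash
python3 -m handwheel '[[[0,0,0],[0,0,-0.98],-1],[[0,0,0],[0,0,-0.98],-1],[[0,0,0],[0,0,-0.98],-1],[[0,0,0],[0,0,-0.98],-1],[[0,0,0],[0,0,-0.98],-1],[[0,0,0],[0,0,-0.98],-1],[[0,0,0],[0,0,-0.98],-1],[[0,0,0],[0,0,-0.98],-1],[[0,0,0],[0,0,-0.98],-1],[[0,0,0],[0,0,-0.98],-1],[[0,0,0],[0,0,-0.98],-1],[[0,0,0],[0,0,-0.98],-1],[[0,0,0],[0,0,-0.95],-1]]'
python3 -m handwheel '[[[-43.4,9.8,0],[0,0,0],-1],[[-43.4,9.8,0],[0,0,0],-1],[[-43.4,9.8,0],[0,0,0],-1],[[-43.4,9.8,0],[0,0,0],-1],[[-43.4,9.8,0],[0,0,0],-1],[[-43.4,9.8,0],[0,0,0],-1],[[-43.4,9.8,0],[0,0,0],-1],[[-43.4,9.8,0],[0,0,0],-1],[[-43.4,9.8,0],[0,0,0],-1],[[-43.4,9.8,0],[0,0,0],-1],[[-43.4,9.8,0],[0,0,0],-1],[[-43.4,9.8,0],[0,0,0],-1],[[-43.4,9.8,0],[0,0,0],-1],[[-43.4,9.8,0],[0,0,0],-1],[[-43.4,9.8,0],[0,0,0],-1],[[-43.4,9.8,0],[0,0,0],-1],[[-43.4,9.8,0],[0,0,0],-1],[[0,0,0],[0,0,0],-1],[[0,0,0],[0,0,0],-1]]'
python3 -c "
from h import *
go(576,-369.5,41,80.3)"
```

```text
clock: 22.25
position: [0.5337, 0.3856, 0.2261]
ee_rot: [-0.0, 0.763, 0.646, -0.002]
contact_force: [0.6, -0.5, 0.5]
width: 0.0853
gripper_force: 0.0
clock: 24.62
position: [0.5735, -0.3684, 0.2265]
ee_rot: [-0.002, 0.765, 0.644, -0.0]
contact_force: [1.1, 0.2, 1.1]
width: 0.0853
gripper_force: 0.0
pos [ 573.5 -368.4  226.5] yaw 80.25 q [-0.67  0.44  1.26  0.    1.44 -0.5 ] w 85.3 t 24.6
 turn [-0.03 -0.02 -0.01] shift [ -0.6   2.7 185.5]
```

View pics/c9.png

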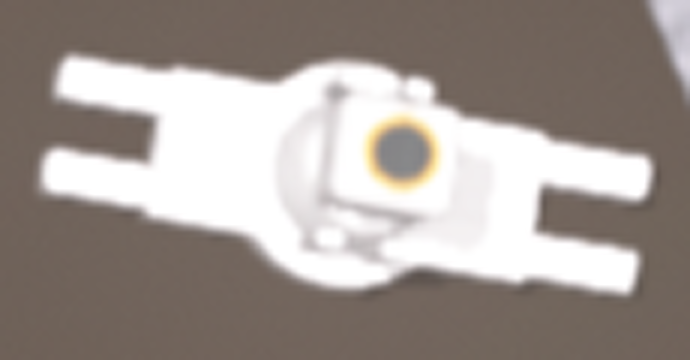

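```bash
python3 -m handwheel '[[[-0.6,2.7,40],[0,0,0],-1],[[0,0,40],[0,0,0],-1],[[0,0,40],[0,0,0],-1],[[0,0,30],[0,0,0],-1],[[0,0,20],[0,0,0],-1],[[0,0,12],[0,0,0],-1],[[0,0,3],[0,0,0],-1],[[0,0,0],[0,0,0],-1],[[0,0,0],[0,0,0],-0.2]]' 60
python3 -m handwheel '[[[0,0,0],[0,0,0],0.2],[[0,0,0],[0,0,0],0.2],[[0,0,0],[0,0,0],0.4],[[0,0,0],[0,0,0],1],[[0,0,0],[0,0,0],1],[[0,0,0],[0,0,0],1]]' 100
python3 -c "
from h import *
go(576,-369.5,41,80.3)"
```

```text
clock: 25.75
position: [0.5773, -0.3707, 0.0444]
ee_rot: [0.001, 0.764, 0.645, 0.0]
contact_force: [0.3, -0.1, 0.4]
width: 0.0698
gripper_force: 0.0
clock: 26.5
position: [0.5767, -0.3706, 0.0444]
ee_rot: [0.0, 0.764, 0.645, -0.0]
contact_force: [-0.7, -0.3, 6.3]
width: 0.0383
gripper_force: 102.9
pos [ 576.7 -370.6   44.4] yaw 80.28 q [-0.67  0.57  1.5  -0.    1.07 -0.5 ] w 38.3 t 26.5
 turn [ 0.    0.01 -0.  ] shift [ 1.  -0.9  3.4]
```

```bash
python3 -m handwheel '[[[0,0,-20],[0,0,0],1],[[0,0,-40],[0,0,0],1],[[0,0,-40],[0,0,0],1],[[0,0,-40],[0,0,0],1],[[0,0,0],[0,0,0],1],[[0,0,0],[0,0,0],1]]' 100
python3 - <<'E'
from m import *
im=snap("top","t8.png"); sc=snap("scene","s8.png")
C=np.zeros((600,800,3),np.uint8); a=cv2.resize(im[155:270,240:405],None,fx=4,fy=4,interpolation=cv2.INTER_CUBIC); b=cv2.resize(sc[230:310,240:440],None,fx=4,fy=4,interpolation=cv2.INTER_CUBIC)
cv2.imwrite("pics/c10.png",np.vstack([cv2.copyMakeBorder(a,0,0,0,800-a.shape[1],cv2.BORDER_CONSTANT)[:300],b[:300]]) )
def edges(img,n,fix,rng,ax):
    g=cv2.GaussianBlur(cv2.cvtColor(img,cv2.COLOR_BGR2GRAY),(0,0),.8).astype(float)
    l=g[rng[0]:rng[1],fix] if ax==0 else g[fix,rng[0]:rng[1]]
    d=np.gradient(l); i=[k for k in range(1,len(d)-1) if abs(d[k])>8 and abs(d[k])>=abs(d[k-1]) and abs(d[k])>abs(d[k+1])]
    for k in i:
        q=abs(d[k-1]),abs(d[k]),abs(d[k+1]); e=k+(q[0]-q[2])/(2*(q[0]-2*q[1]+q[2]))+rng[0]
        px=(fix,e) if ax==0 else (e,fix); print(n,np.round(px,1),"sg",int(d[k]),(onz(n,px,.044)*1000)[:2].round(1))
for c in (275,320,365): edges(im,"top",c,(155,270),0); print()
for r in (172,205,245): edges(im,"top",r,(240,405),1); print()
for r in (243,264,285): edges(sc,"scene",r,(245,425),1); print()
for c in (290,340): edges(sc,"scene",c,(230,310),0); print()
go(512.1,-41.7,185,94.05)
E
```

```text
clock: 27.25
position: [0.5755, -0.3693, 0.1805]
ee_rot: [-0.002, 0.765, 0.645, -0.0]
contact_force: [-0.1, 0.1, -5.8]
width: 0.0386
gripper_force: 102.0
top [275.  167.4] sg 21 [651.3  68.3]
top [275.  187.6] sg -20 [606.   66.7]
top [275. 192.] sg 17 [596.2  66.3]
top [275.  228.3] sg -18 [515.8  63.4]
top [275.  231.4] sg 14 [508.9  63.2]
top [275.  258.1] sg -30 [450.4  61. ]

top [320.  165.4] sg 20 [658.7 -31.3]
top [320.  185.9] sg -18 [612.8 -32.6]
top [320.  190.3] sg 14 [602.9 -32.9]
top [320.  226.3] sg -18 [523.2 -35.1]
top [320.  229.6] sg 12 [515.9 -35.4]
top [320.  256.3] sg -30 [457.3 -37. ]

top [365.  163.8] sg 21 [ 665.6 -131.1]
top [365.  184.2] sg -19 [ 619.8 -132. ]
top [365.  188.7] sg 13 [ 609.7 -132.2]
top [365.  224.5] sg -15 [ 530.  -133.9]
top [365.  228.2] sg 14 [ 522.  -134.1]
top [365.  254.4] sg -30 [ 464.5 -135.3]

top [247.8 172. ] sg 13 [639.  128.2]
top [392. 172.] sg -30 [ 648.9 -191.5]

top [245.8 205. ] sg -39 [565.3 129.4]
top [249. 205.] sg 12 [565.5 122.4]
top [393.9 205. ] sg -31 [ 575.2 -196.7]

top [249.5 245. ] sg 11 [477.4 117.8]
top [39
[... 459 characters left out ...]
 ] sg -32 [602.1 199.5]
scene [406.9 285. ] sg -13 [600.1 221. ]

scene [290.  237.6] sg 18 [ 462.1 -116.3]
scene [290.  250.3] sg -20 [ 509.5 -110.2]
scene [290.  254.7] sg 22 [ 525.3 -108.1]
scene [290.  275.4] sg -21 [597.5 -98.8]
scene [290. 280.] sg 22 [612.9 -96.9]
scene [290.  294.8] sg -18 [661.5 -90.6]

scene [340.  238.3] sg 19 [451.4  28.8]
scene [340.  250.9] sg -20 [498.4  32.1]
scene [340.  255.5] sg 20 [514.9  33.3]
scene [340.  276.4] sg -22 [588.   38.4]
scene [340.  280.8] sg 24 [603.1  39.5]
scene [340.  295.8] sg -18 [652.1  43. ]

pos [ 575.3 -369.2  179.8] yaw 80.27 q [-0.67  0.47  1.33 -0.    1.35 -0.5 ] w 38.4 t 27.4
 turn [-0.05 -0.03 -2.3 ] shift [331.1 -39.9  -5.2]
```

View pics/c10.png

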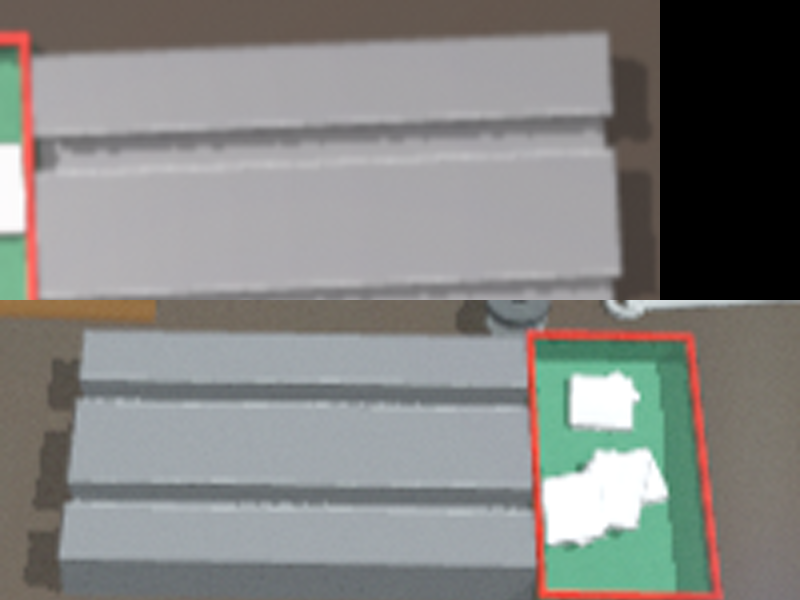

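```bash
python3 -m handwheel '[[[0,0,0],[0,0,-0.77],1],[[0,0,0],[0,0,-0.77],1],[[0,0,0],[0,0,-0.76],1],[[33.3,-4,0],[0,0,0],1],[[33.3,-4,0],[0,0,0],1],[[33.3,-4,0],[0,0,0],1],[[33.3,-4,0],[0,0,0],1],[[33.3,-4,0],[0,0,0],1],[[33.3,-4,0],[0,0,0],1],[[33.3,-4,0],[0,0,0],1],[[33.3,-4,0],[0,0,0],1],[[33.3,-4,0],[0,0,0],1],[[33.3,-4,0],[0,0,0],1],[[0,0,0],[0,0,0],1],[[0,0,0],[0,0,0],1],[[0,0,0],[0,0,0],1]]' 100
python3 -c "
from h import *
go(512.6,-39.2,100,94.05)"
```

```text
clock: 29.35
position: [0.5133, -0.0417, 0.1827]
ee_rot: [-0.0, 0.682, 0.731, -0.0]
contact_force: [0.5, 0.0, -5.1]
width: 0.0382
gripper_force: 101.7
pos [513.3 -41.7 182.7] yaw 94.02 q [-0.22  0.22  1.71 -0.    1.21 -0.29] w 38.2 t 29.4
 turn [-0.01  0.   -0.  ] shift [ 2.6 -0.5 82.7]
```

```bash
python3 -m handwheel '[[[2.6,-0.5,30],[0,0,0],1],[[0,0,30],[0,0,0],1],[[0,0,20],[0,0,0],1],[[0,0,0],[0,0,0],1],[[0,0,0],[0,0,0],1]]' 100
python3 -c "
from h import *
go(512.6,-39.2,89,94.05)"
```

```text
clock: 29.98
position: [0.5135, -0.0391, 0.104]
ee_rot: [0.001, 0.682, 0.732, 0.0]
contact_force: [-0.4, 0.3, -6.0]
width: 0.0385
gripper_force: 101.6
pos [513.5 -39.1 104. ] yaw 94.03 q [-0.21  0.29  1.83 -0.    1.02 -0.28] w 38.5 t 30.0
 turn [ 0.01  0.01 -0.  ] shift [-0.1 -0.9 15. ]
```

```bash
python3 -m handwheel '[[[0,-0.9,8],[0,0,0],1],[[0,0,4],[0,0,0],1],[[0,0,2],[0,0,0],1],[[0,0,1.5],[0,0,0],1],[[0,0,0],[0,0,0],1],[[0,0,0],[0,0,0],1]]' 100
python3 -c "
from h import *
go(512.6,-39.2,88.4,94.05)"
```

```text
clock: 30.72
position: [0.5116, -0.0384, 0.0884]
ee_rot: [0.0, 0.681, 0.732, 0.0]
contact_force: [-1.6, 1.5, 2.6]
width: 0.0384
gripper_force: 103.0
pos [511.6 -38.4  88.4] yaw 94.08 q [-0.21  0.31  1.85 -0.    0.98 -0.28] w 38.4 t 30.7
 turn [0. 0. 0.] shift [-0.8  0.9  0. ]
```

```bash
python3 -m handwheel '[[[0,0,0],[0,0,0],0.3],[[0,0,0],[0,0,0],-0.3],[[0,0,0],[0,0,0],-0.3],[[0,0,-20],[0,0,0],-0.3],[[0,0,-40],[0,0,0],-0.3],[[0,0,-40],[0,0,0],-0.3],[[0,0,-20],[0,0,0],-0.3],[[-30,25,0],[0,0,0],-0.3],[[-45,25,0],[0,0,0],-0.3],[[-45,25,0],[0,0,0],-0.3],[[-45,25,0],[0,0,0],-0.3],[[-30,0,0],[0,0,0],-0.3],[[0,0,0],[0,0,0],-0.3]]' 60
python3 - <<'E'
from m import *
im=snap("top","t9.png"); sc=snap("scene","s9.png"); go(395,-199,180,94)
P=lambda I,x,y,w,h,s: cv2.resize(I[y:y+h,x:x+w],(w*s,h*s),interpolation=cv2.INTER_CUBIC)
C=np.zeros((600,800,3),np.uint8)
for I,x,y,w,h,s,u,v in [(im,240,150,165,120,3,0,0),(sc,245,200,180,110,3,0,360-0),]:
    q=P(I,x,y,w,h,s)[:600-v,:800-u]; C[v:v+q.shape[0],u:u+q.shape[1]]=q
i0=cv2.imread("pics/top0.png"); s0=cv2.imread("pics/scene0.png")
for k,(I,x,y,w,h) in enumerate([(i0,380,272,32,30),(i0,441,272,32,30),(s0,212,195,24,34),(s0,255,195,24,34)]):
    q=cv2.resize(I[y:y+h,x:x+w],(250,149) if 0 else (int(w*145/h),145),interpolation=cv2.INTER_CUBIC); C[k*150:k*150+145,600:600+q.shape[1]]=q
cv2.imwrite("pics/c11.png",C)
E
```

```text
clock: 32.35
position: [0.6257, -0.2285, 0.2068]
ee_rot: [0.0, 0.683, 0.731, -0.0]
contact_force: [0.2, 1.3, 1.4]
width: 0.0553
gripper_force: 0.0
pos [ 625.1 -225.6  207.4] yaw 94.04 q [-0.45  0.42  1.34  0.    1.38 -0.52] w 55.5 t 32.5
 turn [-0.   -0.01  0.01] shift [  42.6 -227.7   27.4]
```

View pics/c11.png

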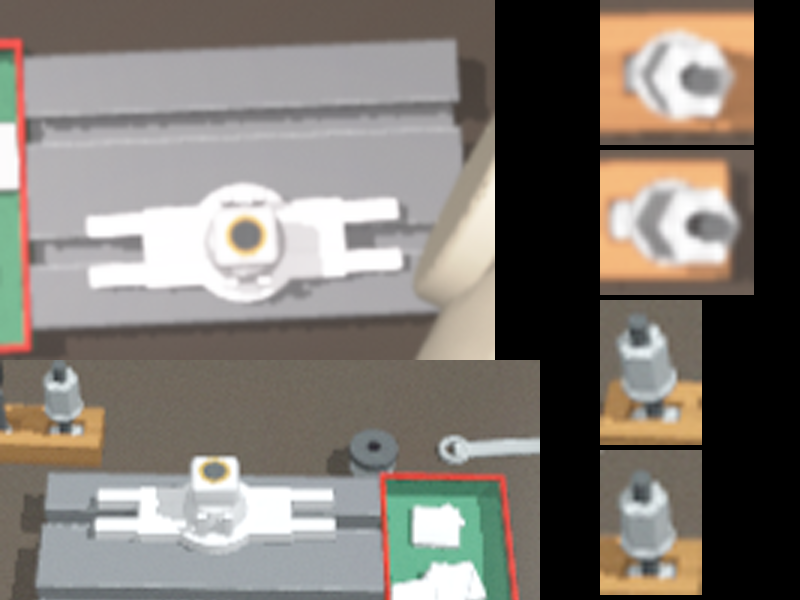

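Housing sits astride slot0 with its notches over the slot (top px about (320,233)). The nuts show a vertex toward ±y, so their flats face the rack's x. I grip at yaw 152.4°, which is 60° off and leaves wrist room for turning clockwise.

```bash
python3 -m handwheel '[[[0,0,0],[0,0,-0.98],-0.3],[[0,0,0],[0,0,-0.98],-0.3],[[0,0,0],[0,0,-0.98],-0.3],[[0,0,0],[0,0,-0.98],-0.3],[[0,0,0],[0,0,-0.98],-0.3],[[0,0,0],[0,0,-0.98],-0.3],[[0,0,0],[0,0,-0.98],-0.3],[[0,0,0],[0,0,-0.98],-0.3],[[0,0,0],[0,0,-0.98],-0.3],[[0,0,0],[0,0,-0.92],-0.3],[[0,0,0],[0,0,0],-0.3]]' 60
python3 -c "
from h import *
go(395.1,-199,180,152.4)"
```

```text
clock: 33.83
position: [0.6251, -0.2243, 0.2082]
ee_rot: [0.0, 0.237, 0.971, 0.0]
contact_force: [0.1, 0.0, 0.7]
width: 0.0554
gripper_force: 0.0
pos [ 625.1 -224.3  208.2] yaw 152.53 q [-0.45  0.42  1.34  0.    1.38 -1.54] w 55.4 t 33.8
 turn [0.   0.   0.02] shift [215.6 -84.1  28.2]
```

```bash
python3 -m handwheel '[[[26.9,-10.5,0],[0,0,0],-0.3],[[26.9,-10.5,0],[0,0,0],-0.3],[[26.9,-10.5,0],[0,0,0],-0.3],[[26.9,-10.5,0],[0,0,0],-0.3],[[26.9,-10.5,0],[0,0,0],-0.3],[[26.9,-10.5,0],[0,0,0],-0.3],[[26.9,-10.5,0],[0,0,0],-0.3],[[26.9,-10.5,0],[0,0,0],-0.3],[[0,0,0],[0,0,0],-0.3],[[0,0,0],[0,0,0],-0.3]]' 60
python3 - <<'E'
from m import *
im=snap("top","t10.png"); sc=snap("scene","s10.png")
go(395.1,-199,66,152.4)
# nut/stem silhouettes in scene, unobstructed check
for P in [(395.1,-199,.12),(400.5,-327,.12)]: print(proj("scene",(P[0]/1000,P[1]/1000,P[2])).round(1))
g=cv2.cvtColor(cv2.imread("pics/scene0.png"),cv2.COLOR_BGR2GRAY)
for y in (202,205,208,212): print(y,g[y,210:280].tolist())
E
```

```text
clock: 35.08
position: [0.3964, -0.2011, 0.2083]
ee_rot: [0.001, 0.238, 0.971, -0.0]
contact_force: [0.9, -0.7, -0.5]
width: 0.0555
gripper_force: 0.0
pos [ 396.6 -201.2  208. ] yaw 152.52 q [-0.63  0.09  1.8   0.    1.25 -1.72] w 55.3 t 35.2
 turn [0.   0.01 0.02] shift [  2.4   1.3 142. ]
[263.5 201. ]
[219.6 199.4]
202 [109, 109, 106, 105, 107, 109, 106, 126, 143, 70, 74, 80, 101, 158, 227, 213, 134, 108, 108, 108, 106, 106, 107, 104, 109, 110, 107, 106, 110, 106, 109, 107, 107, 106, 106, 106, 105, 108, 109, 107, 107, 106, 106, 106, 107, 107, 107, 106, 106, 107, 106, 111, 120, 115, 122, 123, 119, 143, 149, 107, 106, 107, 106, 110, 106, 105, 106, 109, 107, 106]
205 [106, 106, 107, 107, 108, 115, 150, 193, 191, 132, 96, 106, 130, 161, 210, 228, 217, 163, 109, 107, 105, 110, 106, 108, 106, 108, 108, 105, 107, 107, 109, 108, 108, 107, 107, 108, 105, 106, 108, 105, 107, 106, 106, 107, 107, 107, 102, 106, 110, 122, 153, 163, 135, 71, 79, 90, 120, 189, 224, 215, 178, 107, 106, 107, 109, 103, 104, 103, 108, 107]
208 [106, 107, 106, 109, 107, 109, 115, 151, 196, 186, 191, 199, 200, 205, 185, 170, 168, 164, 127, 108, 107, 106, 107, 108, 107, 110, 106, 111, 103, 107, 108, 108, 108, 106, 107, 107, 104, 106, 106, 107, 105, 106, 110, 108, 109, 108, 106, 107, 111, 129, 182, 225, 231, 228, 213, 203, 217, 229, 209, 184, 164, 128, 106, 105, 107, 105, 105, 107, 105, 106]
212 [110, 108, 106, 108, 107, 110, 112, 128, 139, 149, 151, 149, 149, 151, 159, 168, 169, 167, 176, 193, 108, 104, 105, 106, 111, 107, 108, 112, 108, 106, 108, 109, 104, 90, 92, 95, 100, 111, 110, 107, 107, 110, 107, 110, 107, 106, 105, 108, 107, 112, 130, 139, 151, 150, 151, 150, 150, 155, 170, 170, 168, 160, 107, 107, 106, 108, 108, 110, 106, 105]
```

```bash
python3 -m handwheel '[[[2.9,2.2,30],[0,0,0],-0.3],[[0,0,40],[0,0,0],-0.3],[[0,0,30],[0,0,0],-0.3],[[0,0,20],[0,0,0],-0.3],[[0,0,14],[0,0,0],-0.3],[[0,0,6],[0,0,0],-0.3],[[0,0,0],[0,0,0],-0.3],[[0,0,0],[0,0,0],-0.1],[[0,0,0],[0,0,0],0.1],[[0,0,0],[0,0,0],0.2],[[0,0,0],[0,0,0],0.3],[[0,0,0],[0,0,0],1],[[0,0,0],[0,0,0],1],[[0,0,0],[0,0,0],1]]' 80
python3 -c "
from h import *
go(395.1,-198,66,152.4); print(readout.get_state()['moment'].round(2),readout.get_state()['contact_force'].round(1))"
```

```text
clock: 36.92
position: [0.3941, -0.1982, 0.0683]
ee_rot: [0.0, 0.237, 0.971, -0.0]
contact_force: [-1.4, -0.9, 5.6]
width: 0.0286
gripper_force: 78.5
pos [ 394.1 -198.2   68.3] yaw 152.52 q [-0.62  0.24  2.02 -0.    0.88 -1.71] w 28.6 t 36.9
 turn [-0.01  0.01  0.02] shift [-0.8  0.6  2.3]
[-0.13  0.22 -0.03] [-1.4 -0.9  5.6]
```

```bash
python3 -m handwheel '[[[0,0,-15],[0,0,0],1],[[0,0,-40],[0,0,0],1],[[0,0,-40],[0,0,0],1],[[0,0,-35],[0,0,0],1],[[0,0,0],[0,0,-0.28],1],[[0,0,0],[0,0,0],1]]' 80
python3 -c "
from h import *
go(501.6,97.7,198,154.2)"
```

```text
clock: 37.67
position: [0.3929, -0.1969, 0.1962]
ee_rot: [-0.001, 0.223, 0.975, 0.001]
contact_force: [-0.4, 0.1, -3.7]
width: 0.0287
gripper_force: 80.7
pos [ 392.9 -196.9  196.2] yaw 154.2 q [-0.62  0.1   1.83  0.    1.22 -1.74] w 28.7 t 37.7
 turn [ 0.01 -0.03  0.  ] shift [ 30.3 312.6  -1.8]
```

```bash
python3 -m handwheel '[[[3,31.2,0],[0,0,0],1],[[3,31.2,0],[0,0,0],1],[[3,31.2,0],[0,0,0],1],[[3,31.2,0],[0,0,0],1],[[3,31.2,0],[0,0,0],1],[[3,31.2,0],[0,0,0],1],[[3,31.2,0],[0,0,0],1],[[3,31.2,0],[0,0,0],1],[[3,31.2,0],[0,0,0],1],[[3,31.2,0],[0,0,0],1],[[0,0,0],[0,0,0],1],[[0,0,30],[0,0,0],1],[[0,0,30],[0,0,0],1],[[0,0,20],[0,0,0],1],[[0,0,0],[0,0,0],1],[[0,0,0],[0,0,0],1]]' 80
python3 - <<'E'
from m import *
go(501.6,97.7,106,154.2)
im=snap("top","t11.png"); sc=snap("scene","s11.png")
C=np.zeros((600,800,3),np.uint8)
a=cv2.resize(sc[215:305,255:420],None,fx=4.8,fy=4.8,interpolation=cv2.INTER_CUBIC)[:400,:800]; C[:a.shape[0],:a.shape[1]]=a
cv2.imwrite("pics/c12.png",C)
E
```

```text
clock: 39.67
position: [0.5028, 0.0957, 0.1178]
ee_rot: [-0.0, 0.224, 0.975, -0.0]
contact_force: [-0.2, 0.9, -2.5]
width: 0.0287
gripper_force: 80.7
pos [502.8  95.7 117.8] yaw 154.17 q [ 0.05  0.27  1.81 -0.    1.05 -1.07] w 28.7 t 39.7
 turn [-0. -0. -0.] shift [ 1.9  1.3 11.8]
```

```bash
python3 -m handwheel '[[[1.9,1.3,6],[0,0,0],1],[[0,0,4],[0,0,0],1],[[0,0,0],[0,0,0],1],[[0,0,4],[0,0,0],1],[[0,0,3],[0,0,0],1],[[0,0,0],[0,0,0],1],[[0,0,0],[0,0,0],1]]' 80
python3 -c "
from h import *
go(501.6,97.7,106,154.2)"
```

```text
clock: 40.65
position: [0.5017, 0.0982, 0.1008]
ee_rot: [0.0, 0.223, 0.975, -0.0]
contact_force: [0.1, 0.7, -3.4]
width: 0.0286
gripper_force: 80.7
pos [501.7  98.2 100.8] yaw 154.19 q [ 0.06  0.29  1.84 -0.    1.01 -1.06] w 28.6 t 40.6
 turn [-0.  0. -0.] shift [-0.1 -0.5 -5.2]
```

```bash
python3 -m handwheel '[[[0,0,3],[0,0,0],1],[[0,0,3],[0,0,0],1],[[0,0,3],[0,0,0],1],[[0,0,3],[0,0,0],1],[[0,0,0],[0,0,0],1]]' 80
python3 -m handwheel '[[[0,0,3],[0,0,0],1],[[0,0,3],[0,0,0],1],[[0,0,3],[0,0,0],1],[[0,0,2],[0,0,0],1],[[0,0,0],[0,0,0],1],[[0,0,0],[0,0,0],1]]' 80
python3 -c "
from h import *
go(501.6,97.7,75,154.2); print(readout.get_state()['moment'].round(2))"
```

```text
clock: 41.28
position: [0.5014, 0.0981, 0.0884]
ee_rot: [-0.0, 0.223, 0.975, -0.0]
contact_force: [-0.9, 0.7, -2.6]
width: 0.0287
gripper_force: 80.7
clock: 42.02
position: [0.5018, 0.0981, 0.0778]
ee_rot: [0.0, 0.223, 0.975, -0.0]
contact_force: [0.0, -0.1, -2.0]
width: 0.029
gripper_force: 80.7
pos [501.8  98.1  77.8] yaw 154.19 q [ 0.06  0.32  1.87 -0.    0.96 -1.06] w 29.0 t 42.0
 turn [ 0.  0. -0.] shift [-0.  -0.5  2.8]
[ 0.01  0.04 -0.01]
```

```bash
python3 -m handwheel '[[[0,0,1.5],[0,0,0],1],[[0,0,1.5],[0,0,0],1],[[0,0,0],[0,0,0],1],[[0,0,0],[0,0,0],1]]' 80
python3 -c "
from h import *
go(501.6,97.7,75,154.2); print(readout.get_state()['moment'].round(2))"
```

```text
clock: 42.52
position: [0.5017, 0.0981, 0.0748]
ee_rot: [0.0, 0.223, 0.975, -0.0]
contact_force: [0.5, -1.2, -3.6]
width: 0.0291
gripper_force: 80.7
pos [501.7  98.1  74.8] yaw 154.19 q [ 0.06  0.32  1.87 -0.    0.95 -1.06] w 29.1 t 42.5
 turn [-0.  0. -0.] shift [-0.1 -0.4 -0.2]
[-0.01 -0.03  0.03]
```

```bash
python3 -m handwheel '[[[0,0,0],[0,0,1],1],[[0,0,0],[0,0,1],1],[[0,0,0],[0,0,1],1],[[0,0,0],[0,0,1],1],[[0,0,0],[0,0,1],1],[[0,0,0],[0,0,1],1],[[0,0,0],[0,0,1],1],[[0,0,0],[0,0,0],1]]' 80
python3 -c "
from h import *
print(readout.get_state()['moment'].round(2))"
python3 -m handwheel '[[[0,0,0],[0,0,1],1],[[0,0,0],[0,0,1],1],[[0,0,0],[0,0,1],1],[[0,0,0],[0,0,1],1],[[0,0,0],[0,0,1],1],[[0,0,0],[0,0,1],1],[[0,0,0],[0,0,1],1],[[0,0,0],[0,0,0],1]]' 80
python3 -c "
from h import *
go(501.6,97.7,75,64); print(readout.get_state()['moment'].round(2))"
```

```text
clock: 43.52
position: [0.5017, 0.0981, 0.0748]
ee_rot: [0.0, 0.557, 0.83, 0.0]
contact_force: [-0.2, -0.9, -2.1]
width: 0.0286
gripper_force: 80.7
[-0.02  0.01 -0.01]
clock: 44.52
position: [0.5023, 0.0981, 0.075]
ee_rot: [0.0, 0.817, 0.576, 0.001]
contact_force: [2.0, 0.3, -3.4]
width: 0.0285
gripper_force: 80.7
pos [502.3  98.1  75. ] yaw 70.34 q [ 0.06  0.32  1.87 -0.    0.95  0.4 ] w 28.5 t 44.5
 turn [ 0.01 -0.    1.06] shift [-0.7 -0.5 -0. ]
[-0.05 -0.25 -0.03]
```

Free so far, 84° turned. I continue gently to the stop and watch the moment.

```bash
python3 -m handwheel '[[[0,0,0],[0,0,0.7],1],[[0,0,0],[0,0,0.3],1],[[0,0,0],[0,0,0],1]]' 80
python3 -c "
from h import *
go(501.6,97.7,75,64); print(readout.get_state()['moment'].round(2))"
python3 -m handwheel '[[[0,0,0],[0,0,0.5],1],[[0,0,0],[0,0,0.5],1],[[0,0,0],[0,0,0],1]]' 80
python3 -c "
from h import *
go(501.6,97.7,75,64); print(readout.get_state()['moment'].round(2))"
```

```text
clock: 44.9
position: [0.5025, 0.098, 0.075]
ee_rot: [0.001, 0.847, 0.532, 0.001]
contact_force: [2.0, -0.5, -3.9]
width: 0.0289
gripper_force: 80.8
pos [502.5  98.   75. ] yaw 64.3 q [ 0.06  0.32  1.87 -0.    0.95  0.51] w 28.9 t 44.9
 turn [ 0.02 -0.    0.05] shift [-0.6 -0.7  0. ]
[-0.32 -0.5   0.04]
clock: 45.28
position: [0.5029, 0.0978, 0.0751]
ee_rot: [0.001, 0.873, 0.487, 0.001]
contact_force: [3.0, -2.1, -3.0]
width: 0.0287
gripper_force: 80.7
pos [502.9  97.8  75.1] yaw 58.32 q [ 0.06  0.32  1.87 -0.    0.95  0.61] w 28.7 t 45.3
 turn [ 0.03 -0.01 -0.95] shift [-0.7 -1.1  0.1]
[-0.46 -0.75  0.07]
```

```bash
python3 -m handwheel '[[[0,0,0],[0,0,0.5],1],[[0,0,0],[0,0,0.5],1],[[0,0,0],[0,0,0],1]]' 80
python3 -c "
from h import *
go(501.6,97.7,75,64); print(readout.get_state()['moment'].round(2))"
```

```text
clock: 45.65
position: [0.5029, 0.0978, 0.075]
ee_rot: [0.001, 0.898, 0.441, 0.001]
contact_force: [4.8, -2.5, -4.1]
width: 0.0288
gripper_force: 80.5
pos [502.9  97.8  75. ] yaw 52.33 q [ 0.06  0.32  1.87 -0.    0.95  0.71] w 28.8 t 45.6
 turn [ 0.03 -0.01 -1.94] shift [-0.6 -1.1 -0. ]
[-0.67 -1.04  0.08]
```

```bash
python3 -m handwheel '[[[0.9,1.2,0],[0,0,0],1],[[0,0,0],[0,0,0],1],[[0,0,0],[0,0,0],1]]' 80
python3 -c "
from h import *
go(501.6,97.7,75,64); print(readout.get_state()['moment'].round(2))"
python3 -m handwheel '[[[0,0,0],[0,0,0.5],1],[[0,0,0],[0,0,0.3],1],[[0,0,0],[0,0,0],1]]' 80
python3 -c "
from h import *
go(501.6,97.7,75,64); print(readout.get_state()['moment'].round(2))"
```

```text
clock: 46.02
position: [0.5032, 0.0978, 0.0749]
ee_rot: [0.0, 0.898, 0.44, -0.0]
contact_force: [2.8, -4.4, -2.2]
width: 0.0286
gripper_force: 80.8
pos [503.2  97.8  74.9] yaw 52.24 q [ 0.06  0.32  1.87 -0.    0.95  0.72] w 28.6 t 46.0
 turn [ 0.    0.   -1.96] shift [-0.8 -1.3 -0.1]
[-0.8  -0.55  0.16]
clock: 46.4
position: [0.5032, 0.0979, 0.0748]
ee_rot: [0.0, 0.916, 0.402, -0.0]
contact_force: [2.4, -3.6, -1.3]
width: 0.0289
gripper_force: 80.8
pos [503.2  97.9  74.8] yaw 47.43 q [ 0.06  0.32  1.87 -0.    0.95  0.8 ] w 28.9 t 46.4
 turn [ 0.01  0.   -2.76] shift [-0.9 -1.4 -0.2]
[-0.92 -0.68  0.11]
```

```bash
python3 -m handwheel '[[[-2.74,2.91,0],[0,0,0],1],[[-2.74,2.91,0],[0,0,0],1],[[-2.74,2.91,0],[0,0,0],1],[[-2.74,2.91,0],[0,0,0],1],[[0,0,0],[0,0,0],1]]' 80
python3 -m handwheel '[[[-2.74,2.91,0],[0,0,0],1],[[-2.74,2.91,0],[0,0,0],1],[[-2.74,2.91,0],[0,0,0],1],[[-2.74,2.91,0],[0,0,0],1],[[0,0,0],[0,0,0],1]]' 80
python3 -c "
from h import *
go(505.8,43.8,75,47.4); print(readout.get_state()['moment'].round(2))"
```

```text
clock: 47.02
position: [0.5037, 0.0862, 0.0746]
ee_rot: [-0.004, 0.916, 0.4, 0.001]
contact_force: [1.3, 9.1, -3.7]
width: 0.0287
gripper_force: 80.7
clock: 47.65
position: [0.5049, 0.0702, 0.0745]
ee_rot: [-0.004, 0.916, 0.4, 0.001]
contact_force: [2.6, 7.5, -3.6]
width: 0.0286
gripper_force: 80.8
pos [504.9  70.2  74.5] yaw 47.17 q [-0.    0.32  1.87  0.01  0.95  0.74] w 28.6 t 47.6
 turn [-0.06 -0.05 -0.04] shift [-18.8  18.5  -0.5]
[ 1.94 -0.56  0.02]
```

```bash
python3 -m handwheel '[[[-2.74,2.91,0],[0,0,0],1],[[-2.74,2.91,0],[0,0,0],1],[[-2.74,2.91,0],[0,0,0],1],[[-2.74,2.91,0],[0,0,0],1],[[-2.74,2.91,0],[0,0,0],1],[[0,0,0],[0,0,0],1]]' 80
python3 -m handwheel '[[[-1.37,1.45,0],[0,0,0],1],[[-1.37,1.45,0],[0,0,0],1],[[-0.69,0.73,0],[0,0,0],1],[[0,0,0],[0,0,0],1]]' 80
python3 -c "
from h import *
go(505.8,43.8,75,47.4); print(readout.get_state()['moment'].round(2))"
```

```text
clock: 48.4
position: [0.5063, 0.0503, 0.0745]
ee_rot: [-0.004, 0.916, 0.4, 0.001]
contact_force: [2.5, 7.5, -3.2]
width: 0.0292
gripper_force: 80.7
clock: 48.9
position: [0.5065, 0.046, 0.0744]
ee_rot: [-0.005, 0.917, 0.4, 0.001]
contact_force: [1.6, 10.3, -2.9]
width: 0.0287
gripper_force: 80.6
pos [506.5  46.   74.4] yaw 47.14 q [-0.05  0.32  1.88  0.01  0.95  0.69] w 28.7 t 48.9
 turn [-0.07 -0.06 -0.04] shift [-2.1  1.  -0.6]
[ 2.31 -0.62 -0.01]
```

```bash
python3 -m handwheel '[[[-0.69,0.73,0],[0,0,0],1],[[-0.69,0.73,0],[0,0,0],1],[[0,0,0],[0,0,0],1]]' 80
python3 -m handwheel '[[[-0.69,0.73,0],[0,0,0],1],[[-0.69,0.73,0],[0,0,0],1],[[0,0,0],[0,0,0],1]]' 80
python3 -c "
from h import *
go(505.8,43.8,75,47.4); print(readout.get_state()['moment'].round(2))"
```

```text
clock: 49.28
position: [0.5067, 0.0441, 0.0745]
ee_rot: [-0.005, 0.917, 0.4, 0.001]
contact_force: [2.8, 11.2, -4.2]
width: 0.0288
gripper_force: 80.6
clock: 49.65
position: [0.5068, 0.0424, 0.0744]
ee_rot: [-0.005, 0.917, 0.4, 0.002]
contact_force: [2.2, 10.5, -3.7]
width: 0.0294
gripper_force: 80.6
pos [506.8  42.4  74.4] yaw 47.13 q [-0.06  0.32  1.88  0.01  0.95  0.68] w 29.4 t 49.6
 turn [-0.08 -0.06 -0.05] shift [ 0.4 -1.7 -0.6]
[ 2.52 -0.6   0.05]
```

```bash
python3 -m handwheel '[[[-0.69,0.73,0],[0,0,0],1],[[-0.35,0.37,0],[0,0,0],1],[[0,0,0],[0,0,0],1]]' 80
python3 -c "
from h import *
go(505.8,43.8,75,47.4); print(readout.get_state()['moment'].round(2))"
```

```text
clock: 50.02
position: [0.5067, 0.0421, 0.0744]
ee_rot: [-0.006, 0.917, 0.399, 0.002]
contact_force: [3.1, 15.3, -2.5]
width: 0.0288
gripper_force: 80.7
pos [506.7  42.1  74.4] yaw 47.07 q [-0.06  0.32  1.88  0.02  0.95  0.68] w 28.8 t 50.0
 turn [-0.09 -0.08 -0.05] shift [ 0.6 -1.9 -0.6]
[ 3.09 -0.57  0.05]
```

```bash
python3 -m handwheel '[[[1.0,-1.1,0],[0,0,0],1],[[0,0,0.16],[0,0,1],1],[[0,0,0.16],[0,0,1],1],[[0,0,0.16],[0,0,1],1],[[0,0,0.16],[0,0,1],1],[[0,0,0.16],[0,0,1],1],[[0,0,0.16],[0,0,1],1],[[0,0,0.16],[0,0,1],1],[[0,0,0.16],[0,0,1],1],[[0,0,0],[0,0,0],1]]' 80
python3 -c "
from h import *
go(505.8,43.8,75,47.4); print(readout.get_state()['moment'].round(2))"
python3 -m handwheel '[[[0,0,0.16],[0,0,1],1],[[0,0,0.16],[0,0,1],1],[[0,0,0.16],[0,0,1],1],[[0,0,0.16],[0,0,1],1],[[0,0,0.16],[0,0,1],1],[[0,0,0.16],[0,0,1],1],[[0,0,0.16],[0,0,1],1],[[0,0,0.16],[0,0,1],1],[[0,0,0.16],[0,0,1],1],[[0,0,0],[0,0,0],1]]' 80
python3 -c "
from h import *
go(505.8,43.8,75,47.4); print(readout.get_state()['moment'].round(2))"
```

```text
clock: 51.28
position: [0.507, 0.0417, 0.0731]
ee_rot: [-0.004, 1.0, -0.008, -0.0]
contact_force: [3.0, 8.9, -2.4]
width: 0.029
gripper_force: 80.7
pos [507.   41.7  73.1] yaw -0.87 q [-0.06  0.32  1.88  0.01  0.94  1.52] w 29.0 t 51.3
 turn [-0.08 -0.03 -8.04] shift [ 0.7 -2.3 -1.9]
[ 2.08 -0.64  0.02]
clock: 52.52
position: [0.5066, 0.041, 0.0716]
ee_rot: [-0.003, 0.888, -0.46, -0.002]
contact_force: [1.8, 7.3, -3.1]
width: 0.0286
gripper_force: 80.8
pos [506.6  41.   71.6] yaw -54.83 q [-0.06  0.32  1.88  0.01  0.94  2.46] w 28.6 t 52.5
 turn [ -0.08   0.02 -17.04] shift [ 1.5 -2.5 -3.4]
[ 1.67 -0.56 -0.  ]
```

```bash
python3 -m handwheel '[[[0,0,0],[0,0,0],0.2],[[0,0,0],[0,0,0],-0.05],[[0,0,0],[0,0,0],-0.05],[[0,0,0],[0,0,0],-0.05]]' 80
python3 -c "
from h import *
go(506.6,41,71.6,125.17)"
python3 -m handwheel '[[[0,0,0],[0,0,-1],-0.05],[[0,0,0],[0,0,-1],-0.05],[[0,0,0],[0,0,-1],-0.05],[[0,0,0],[0,0,-1],-0.05],[[0,0,0],[0,0,-1],-0.05],[[0,0,0],[0,0,-1],-0.05],[[0,0,0],[0,0,-1],-0.05],[[0,0,0],[0,0,-1],-0.05],[[0,0,0],[0,0,-1],-0.05],[[0,0,0],[0,0,-1],-0.05],[[0,0,0],[0,0,-1],-0.05],[[0,0,0],[0,0,-1],-0.05],[[0,0,0],[0,0,-1],-0.05],[[0,0,0],[0,0,-1],-0.05],[[0,0,0],[0,0,-1],-0.05],[[0,0,0],[0,0,0],-0.05]]' 80
python3 -c "
from h import *
go(506.6,41,71.6,125.17)"
```

```text
clock: 53.02
position: [0.5073, 0.0371, 0.0721]
ee_rot: [0.0, 0.889, -0.459, -0.0]
contact_force: [-0.4, -0.1, 0.2]
width: 0.0449
gripper_force: 0.0
pos [507.3  37.1  72.1] yaw -54.62 q [-0.06  0.32  1.88 -0.    0.94  2.46] w 44.9 t 53.0
 turn [ -0.     0.   -29.97] shift [3.6 1.6 0.5]
clock: 55.02
position: [0.5074, 0.0372, 0.0721]
ee_rot: [0.0, 0.953, 0.303, -0.0]
contact_force: [-0.1, -0.5, 0.2]
width: 0.0448
gripper_force: 0.0
pos [507.4  37.2  72.1] yaw 35.31 q [-0.06  0.32  1.88 -0.    0.94  0.89] w 44.8 t 55.0
 turn [ -0.     0.   -14.98] shift [3.6 1.5 0.5]
```

```bash
python3 -m handwheel '[[[0,0,0],[0,0,-1],-0.05],[[0,0,0],[0,0,-1],-0.05],[[0,0,0],[0,0,-1],-0.05],[[0,0,0],[0,0,-1],-0.05],[[0,0,0],[0,0,-1],-0.05],[[0,0,0],[0,0,-1],-0.05],[[0,0,0],[0,0,-1],-0.05],[[0,0,0],[0,0,-1],-0.05],[[0,0,0],[0,0,-1],-0.05],[[0,0,0],[0,0,-1],-0.05],[[0,0,0],[0,0,-1],-0.05],[[0,0,0],[0,0,-1],-0.05],[[0,0,0],[0,0,-1],-0.05],[[0,0,0],[0,0,-1],-0.05],[[0,0,0],[0,0,-1],-0.05],[[4.2,1.5,0.4],[0,0,0],-0.05],[[0,0,0],[0,0,0],-0.05]]' 80
python3 -c "
from h import *
go(506.2,41.5,71.7,125.17)"
```

```text
clock: 57.15
position: [0.506, 0.0419, 0.0716]
ee_rot: [-0.0, 0.46, 0.888, -0.0]
contact_force: [0.2, -0.4, -0.1]
width: 0.0448
gripper_force: 0.0
pos [506.   41.9  71.6] yaw 125.29 q [-0.05  0.32  1.88  0.    0.94 -0.67] w 44.8 t 57.1
 turn [-0.   -0.    0.02] shift [-0.4 -0.1 -0.1]
```

Grip again and tighten, reading the moment while turning.

```bash
python3 -m handwheel '[[[0,0,0],[0,0,0],0.3],[[0,0,0],[0,0,0],1],[[0,0,0],[0,0,0],1],[[0,0,0],[0,0,0],1],[[0,0,0.16],[0,0,1],1],[[0,0,0.16],[0,0,1],1],[[0,0,0.16],[0,0,1],1],[[0,0,0.16],[0,0,1],1],[[0,0,0.16],[0,0,1],1],[[0,0,0.16],[0,0,1],1],[[0,0,0.16],[0,0,1],1],[[0,0,0.16],[0,0,1],1]]' 100
python3 -c "
from h import *
go(506.2,41.5,71.7,125.17); print(readout.get_state()['moment'].round(2))"
python3 -m handwheel '[[[0,0,0.16],[0,0,1],1],[[0,0,0.16],[0,0,1],1],[[0,0,0.16],[0,0,1],1],[[0,0,0.16],[0,0,1],1],[[0,0,0.16],[0,0,1],1],[[0,0,0.16],[0,0,1],1]]' 100
python3 -c "
from h import *
go(506.2,41.5,71.7,125.17); print(readout.get_state()['moment'].round(2))"
```

```text
clock: 58.65
position: [0.5059, 0.042, 0.0717]
ee_rot: [-0.0, 0.781, 0.624, -0.0]
contact_force: [-2.2, 3.4, 14.4]
width: 0.0287
gripper_force: 99.9
pos [505.9  42.   71.7] yaw 77.29 q [-0.05  0.32  1.88  0.    0.94  0.17] w 28.7 t 58.6
 turn [-0.   -0.   -7.98] shift [-0.5 -0.1  0. ]
[0.26 1.07 0.49]
clock: 59.4
position: [0.506, 0.0422, 0.0716]
ee_rot: [-0.0, 0.936, 0.353, 0.0]
contact_force: [-3.9, 3.9, 19.8]
width: 0.0286
gripper_force: 100.8
pos [506.   42.2  71.6] yaw 41.31 q [-0.05  0.32  1.88  0.    0.94  0.8 ] w 28.6 t 59.4
 turn [-0.000e+00 -1.000e-02 -1.398e+01] shift [-0.7 -0.2 -0.1]
[0.47 1.45 0.69]
```

```bash
python3 -m handwheel '[[[0,0,-1],[0,0,0],1],[[0,0,-1],[0,0,0.5],1],[[0,0,0],[0,0,1],1],[[0,0,0],[0,0,1],1]]' 110
python3 -c "
from h import *
go(506.2,41.5,71.7,125.17); print(readout.get_state()['moment'].round(2))"
```

```text
clock: 59.9
position: [0.5059, 0.0423, 0.0717]
ee_rot: [-0.001, 0.974, 0.228, -0.0]
contact_force: [-0.6, 4.6, 5.0]
width: 0.0286
gripper_force: 108.7
pos [505.9  42.3  71.7] yaw 26.32 q [-0.05  0.32  1.88  0.    0.94  1.06] w 28.6 t 59.9
 turn [-1.000e-02 -1.000e-02 -1.647e+01] shift [-0.9 -0.2 -0. ]
[0.72 0.67 0.94]
```

```bash
python3 -m handwheel '[[[0,0,0],[0,0,0],0.3],[[0,0,0],[0,0,0],-0.2],[[0,0,0],[0,0,0],-0.3],[[0,0,-15],[0,0,-0.1],-0.3],[[0,0,-40],[0,0,-1],-0.3],[[0,0,-40],[0,0,-1],-0.3],[[0,0,-30],[0,0,-1],-0.3],[[0,0,0],[0,0,-1],-0.3],[[0,0,0],[0,0,-1],-0.3],[[0,0,0],[0,0,-1],-0.3],[[0,0,0],[0,0,-1],-0.3],[[0,0,0],[0,0,-1],-0.3],[[0,0,0],[0,0,-1],-0.3],[[0,0,0],[0,0,-1],-0.3],[[0,0,0],[0,0,-1],-0.3],[[0,0,0],[0,0,-1],-0.3],[[0,0,0],[0,0,-1],-0.3],[[0,0,0],[0,0,-1],-0.3],[[0,0,0],[0,0,-1],-0.3],[[0,0,0],[0,0,-1],-0.3]]' 80
python3 -m handwheel '[[[0,0,0],[0,0,-1],-0.3],[[0,0,0],[0,0,-1],-0.3],[[0,0,0],[0,0,-1],-0.3],[[0,0,0],[0,0,-1],-0.3],[[0,0,0],[0,0,-1],-0.3],[[0,0,0],[0,0,0],-0.3]]'
python3 - <<'E'
from m import *
go(400.6,-326.5,200,152.4)
im=snap("top","t12.png"); sc=snap("scene","s12.png")
# stem tops: project candidates vs dark stem centroid (dark px) in scene for bolt 1 (now at slot) and bolt 2
g=cv2.cvtColor(sc,cv2.COLOR_BGR2GRAY)
for P in [(.506,.0415,.128),(.4005,-.327,.12)]:
    u,v=proj("scene",P).round(0).astype(int); w=g[v-4:v+8,u-10:u+11]; ys,xs=np.where(w<95); print((u,v),"dark centroid",(xs.mean()+u-10).round(1),(ys.mean()+v-4).round(1),len(xs))
E
```

```text
clock: 62.4
position: [0.5065, 0.0414, 0.1975]
ee_rot: [0.001, 0.475, 0.88, 0.0]
contact_force: [0.2, -0.1, -0.6]
width: 0.0552
gripper_force: 0.0
clock: 63.15
position: [0.5065, 0.0414, 0.1973]
ee_rot: [0.001, 0.234, 0.972, -0.0]
contact_force: [0.5, 0.1, -0.7]
width: 0.0557
gripper_force: 0.0
pos [506.5  41.4 197.3] yaw 152.94 q [-0.06  0.2   1.7  -0.    1.24 -1.15] w 55.7 t 63.1
 turn [0.   0.01 0.09] shift [ -76.6 -375.1   -2.7]
(np.int64(344), np.int64(234)) dark centroid 346.5 237.6 21
(np.int64(220), np.int64(199)) dark centroid 218.7 199.8 47
```

```bash
python3 -m handwheel '[[[0,0,0],[0,0,0.09],-0.3],[[-7.7,-37.5,0],[0,0,0],-0.3],[[-7.7,-37.5,0],[0,0,0],-0.3],[[-7.7,-37.5,0],[0,0,0],-0.3],[[-7.7,-37.5,0],[0,0,0],-0.3],[[-7.7,-37.5,0],[0,0,0],-0.3],[[-7.7,-37.5,0],[0,0,0],-0.3],[[-7.7,-37.5,0],[0,0,0],-0.3],[[-7.7,-37.5,0],[0,0,0],-0.3],[[-7.7,-37.5,0],[0,0,0],-0.3],[[-7.7,-37.5,0],[0,0,0],-0.3],[[0,0,0],[0,0,0],-0.3],[[0,0,0],[0,0,0],-0.3]]' 60
python3 - <<'E'
from h import *
go(400.6,-326.5,68,152.4)
E
```

```text
clock: 64.88
position: [0.4009, -0.326, 0.1963]
ee_rot: [-0.0, 0.239, 0.971, 0.0]
contact_force: [-0.6, -0.5, 0.5]
width: 0.0554
gripper_force: 0.0
pos [ 400.9 -326.   196.3] yaw 152.39 q [-0.82  0.21  1.68  0.    1.25 -1.91] w 55.4 t 64.9
 turn [ 0.01 -0.01 -0.  ] shift [ 1.000e-01 -6.000e-01  1.283e+02]
```

```bash
python3 -m handwheel '[[[0,-0.6,30],[0,0,0],-0.3],[[0,0,35],[0,0,0],-0.3],[[0,0,30],[0,0,0],-0.3],[[0,0,20],[0,0,0],-0.3],[[0,0,10],[0,0,0],-0.3],[[0,0,3],[0,0,0],-0.3],[[0,0,0],[0,0,0],-0.3],[[0,0,0],[0,0,0],-0.1],[[0,0,0],[0,0,0],0.1],[[0,0,0],[0,0,0],0.2],[[0,0,0],[0,0,0],0.3],[[0,0,0],[0,0,0],1],[[0,0,0],[0,0,0],1],[[0,0,0],[0,0,0],1]]' 80
python3 -c "
from h import *
go(400.6,-326.5,68.3,152.4); print(readout.get_state()['moment'].round(2),readout.get_state()['contact_force'].round(1))"
```

```text
clock: 66.62
position: [0.4009, -0.3273, 0.0689]
ee_rot: [0.0, 0.238, 0.971, -0.0]
contact_force: [-1.1, -0.4, 5.8]
width: 0.0291
gripper_force: 78.7
pos [ 400.9 -327.3   68.9] yaw 152.45 q [-0.82  0.34  1.87 -0.    0.94 -1.91] w 29.1 t 66.6
 turn [-0.    0.01  0.01] shift [0.7 0.6 0.6]
[ 0.01  0.24 -0.06] [-1.1 -0.4  5.8]
```

```bash
python3 -m handwheel '[[[0,0,-15],[0,0,0],1],[[0,0,-40],[0,0,0],1],[[0,0,-40],[0,0,0],1],[[0,0,-20],[0,0,0],1],[[0,0,0],[0,0,-0.28],1],[[0,0,0],[0,0,0],1]]' 80
python3 -c "
from h import *
go(522.4,-171,180,154.2)"
```

```text
clock: 67.38
position: [0.4001, -0.3262, 0.1823]
ee_rot: [-0.001, 0.224, 0.975, 0.001]
contact_force: [-0.5, 0.3, -3.1]
width: 0.0286
gripper_force: 80.6
pos [ 400.1 -326.2  182.3] yaw 154.16 q [-0.82  0.22  1.71  0.    1.22 -1.94] w 28.6 t 67.4
 turn [ 0.01 -0.02 -0.01] shift [-42.5 193.    2.3]
```

```bash
python3 -m handwheel '[[[-6.1,27.6,0],[0,0,0],1],[[-6.1,27.6,0],[0,0,0],1],[[-6.1,27.6,0],[0,0,0],1],[[-6.1,27.6,0],[0,0,0],1],[[-6.1,27.6,0],[0,0,0],1],[[-6.1,27.6,0],[0,0,0],1],[[-6.1,27.6,0],[0,0,0],1],[[0,0,0],[0,0,0],1],[[0,0,30],[0,0,0],1],[[0,0,25],[0,0,0],1],[[0,0,12],[0,0,0],1],[[0,0,0],[0,0,0],1],[[0,0,0],[0,0,0],1]]' 80
python3 -c "
from h import *
go(522.4,-171,107,154.2)"
```

```text
clock: 69.0
position: [0.5241, -0.1724, 0.1171]
ee_rot: [0.001, 0.224, 0.975, -0.0]
contact_force: [0.0, 0.2, -2.1]
width: 0.0287
gripper_force: 80.7
pos [ 524.1 -172.4  117.1] yaw 154.12 q [-0.44  0.33  1.73 -0.    1.08 -1.56] w 28.7 t 69.0
 turn [-0.    0.01 -0.01] shift [ 2.1  0.5 10.1]
```

```bash
python3 -m handwheel '[[[2.1,0.5,6],[0,0,0],1],[[0,0,4],[0,0,0],1],[[0,0,0],[0,0,0],1],[[0,0,4],[0,0,0],1],[[0,0,3],[0,0,0],1],[[0,0,0],[0,0,0],1],[[0,0,0],[0,0,0],1]]' 80
python3 -c "
from h import *
go(522.4,-171,107,154.2)"
```

```text
clock: 69.88
position: [0.5219, -0.1705, 0.0994]
ee_rot: [0.0, 0.224, 0.975, -0.0]
contact_force: [0.4, 0.6, -3.5]
width: 0.0288
gripper_force: 80.7
pos [ 521.9 -170.5   99.4] yaw 154.13 q [-0.44  0.34  1.76 -0.    1.04 -1.56] w 28.8 t 69.9
 turn [-0.    0.   -0.01] shift [-0.6 -0.2 -7.6]
```

```bash
python3 -m handwheel '[[[0,0,4],[0,0,0],1],[[0,0,4],[0,0,0],1],[[0,0,4],[0,0,0],1],[[0,0,0],[0,0,0],1]]' 80
python3 -m handwheel '[[[0,0,4],[0,0,0],1],[[0,0,4],[0,0,0],1],[[0,0,2.5],[0,0,0],1],[[0,0,1],[0,0,0],1],[[0,0,0],[0,0,0],1],[[0,0,0],[0,0,0],1]]' 80
python3 -c "
from h import *
go(522.4,-171,75.3,154.2)"
```

```text
clock: 70.38
position: [0.5215, -0.1703, 0.0869]
ee_rot: [-0.001, 0.224, 0.975, 0.0]
contact_force: [0.0, 0.2, -3.2]
width: 0.0288
gripper_force: 80.7
clock: 71.12
position: [0.522, -0.1705, 0.076]
ee_rot: [0.0, 0.224, 0.975, -0.0]
contact_force: [0.8, -0.4, -3.2]
width: 0.0288
gripper_force: 80.7
pos [ 522.  -170.5   76. ] yaw 154.13 q [-0.44  0.37  1.79 -0.    0.98 -1.56] w 28.8 t 71.1
 turn [-0.    0.   -0.01] shift [-0.6 -0.2  0.7]
```

Down 0.7 more, then turn 84° clockwise and continue to the stop.

```bash
python3 -m handwheel '[[[0,0,0.7],[0,0,0],1],[[0,0,0],[0,0,1],1],[[0,0,0],[0,0,1],1],[[0,0,0],[0,0,1],1],[[0,0,0],[0,0,1],1],[[0,0,0],[0,0,1],1],[[0,0,0],[0,0,1],1],[[0,0,0],[0,0,1],1],[[0,0,0],[0,0,0],1]]' 80
python3 -c "
from h import *
print(readout.get_state()['moment'].round(2))"
python3 -m handwheel '[[[0,0,0],[0,0,1],1],[[0,0,0],[0,0,1],1],[[0,0,0],[0,0,1],1],[[0,0,0],[0,0,1],1],[[0,0,0],[0,0,1],1],[[0,0,0],[0,0,1],1],[[0,0,0],[0,0,1],1],[[0,0,0],[0,0,0.5],1]]' 80
python3 -c "
from h import *
go(522.4,-171,75.3,64.2); print(readout.get_state()['moment'].round(2))"
python3 -m handwheel '[[[0,0,0],[0,0,0.5],1],[[0,0,0],[0,0,0.5],1],[[0,0,0],[0,0,0.5],1],[[0,0,0],[0,0,0.5],1]]' 80
python3 -c "
from h import *
go(522.4,-171,75.3,64.2); print(readout.get_state()['moment'].round(2))"
```

```text
clock: 72.25
position: [0.5219, -0.1705, 0.0753]
ee_rot: [0.0, 0.558, 0.83, -0.0]
contact_force: [0.0, -0.9, -3.3]
width: 0.0288
gripper_force: 80.6
[-0.01 -0.01 -0.03]
clock: 73.25
position: [0.5218, -0.1704, 0.0752]
ee_rot: [-0.0, 0.833, 0.553, -0.0]
contact_force: [-1.0, -0.0, -3.4]
width: 0.0285
gripper_force: 80.6
pos [ 521.8 -170.4   75.2] yaw 67.13 q [-0.44  0.37  1.79 -0.    0.98 -0.04] w 28.5 t 73.2
 turn [-0.    0.    0.49] shift [-0.3  0.8 -0.1]
[ 0.03  0.   -0.  ]
clock: 73.75
position: [0.5211, -0.1701, 0.075]
ee_rot: [-0.001, 0.886, 0.463, -0.001]
contact_force: [-0.3, 1.1, -4.4]
width: 0.0295
gripper_force: 80.5
pos [ 521.1 -170.1   75. ] yaw 55.19 q [-0.44  0.37  1.79 -0.    0.98  0.17] w 29.5 t 73.8
 turn [-0.02  0.   -1.5 ] shift [-0.2  1.5 -0.3]
[0.1  0.2  0.21]
```

```bash
python3 -m handwheel '[[[3.11,-2.51,0],[0,0,0],1],[[3.11,-2.51,0],[0,0,0],1],[[3.11,-2.51,0],[0,0,0],1],[[3.11,-2.51,0],[0,0,0],1],[[3.11,-2.51,0],[0,0,0],1],[[3.11,-2.51,0],[0,0,0],1],[[0,0,0],[0,0,0],1]]' 80
python3 -m handwheel '[[[3.11,-2.51,0],[0,0,0],1],[[3.11,-2.51,0],[0,0,0],1],[[3.11,-2.51,0],[0,0,0],1],[[3.11,-2.51,0],[0,0,0],1],[[3.11,-2.51,0],[0,0,0],1],[[3.11,-2.51,0],[0,0,0],1],[[0,0,0],[0,0,0],1]]' 80
python3 -c "
from h import *
go(517.2,-115.8,75.3,55.2); print(readout.get_state()['moment'].round(2))"
```

```text
clock: 74.62
position: [0.5199, -0.1486, 0.0755]
ee_rot: [0.002, 0.885, 0.465, -0.001]
contact_force: [-1.6, -6.7, -2.6]
width: 0.0287
gripper_force: 80.4
clock: 75.5
position: [0.5181, -0.1246, 0.0755]
ee_rot: [0.002, 0.885, 0.465, -0.001]
contact_force: [-1.8, -6.3, -1.4]
width: 0.0287
gripper_force: 80.5
pos [ 518.1 -124.6   75.5] yaw 55.38 q [-0.36  0.35  1.82 -0.01  0.97  0.24] w 28.7 t 75.5
 turn [0.02 0.04 0.03] shift [ 6.7 -5.8  0.2]
[-1.29  0.46  0.07]
```

```bash
python3 -m handwheel '[[[1.55,-1.25,0],[0,0,0],1],[[1.55,-1.25,0],[0,0,0],1],[[1.55,-1.25,0],[0,0,0],1],[[0,0,0],[0,0,0],1]]' 80
python3 -m handwheel '[[[0.78,-0.63,0],[0,0,0],1],[[0.78,-0.63,0],[0,0,0],1],[[0,0,0],[0,0,0],1]]' 80
python3 -m handwheel '[[[0.78,-0.63,0],[0,0,0],1],[[0.78,-0.63,0],[0,0,0],1],[[0,0,0],[0,0,0],1]]' 80
```

```text
clock: 76.0
position: [0.5178, -0.119, 0.0755]
ee_rot: [0.002, 0.885, 0.465, -0.001]
contact_force: [-2.9, -5.7, -2.5]
width: 0.0286
gripper_force: 80.5
clock: 76.38
position: [0.5177, -0.1172, 0.0755]
ee_rot: [0.002, 0.885, 0.465, -0.001]
contact_force: [-2.6, -6.7, -3.6]
width: 0.0291
gripper_force: 80.5
clock: 76.75
position: [0.5175, -0.1156, 0.0755]
ee_rot: [0.003, 0.885, 0.465, -0.002]
contact_force: [-2.0, -8.1, -3.6]
width: 0.0288
gripper_force: 80.5
```

```bash
python3 -m handwheel '[[[0.78,-0.63,0],[0,0,0],1],[[0.78,-0.63,0],[0,0,0],1],[[0,0,0],[0,0,0],1]]' 80
python3 -m handwheel '[[[0.78,-0.63,0],[0,0,0],1],[[0,0,0],[0,0,0],1]]' 80
python3 -c "
from h import *
go(517.2,-115.8,75.3,55.2); print(readout.get_state()['moment'].round(2))"
```

```text
clock: 77.12
position: [0.5176, -0.1153, 0.0755]
ee_rot: [0.004, 0.885, 0.465, -0.002]
contact_force: [-3.1, -12.9, -4.7]
width: 0.0289
gripper_force: 80.4
clock: 77.38
position: [0.5176, -0.1151, 0.0756]
ee_rot: [0.005, 0.885, 0.465, -0.002]
contact_force: [-3.1, -14.7, -4.6]
width: 0.029
gripper_force: 80.3
pos [ 517.6 -115.1   75.6] yaw 55.48 q [-0.34  0.35  1.83 -0.01  0.96  0.27] w 29.0 t 77.4
 turn [0.06 0.08 0.05] shift [-0.8  0.1  0.3]
[-2.9  0.6  0. ]
```

```bash
python3 -m handwheel '[[[-1.2,0.95,0],[0,0,0],1],[[0,0,0.16],[0,0,1],1],[[0,0,0.16],[0,0,1],1],[[0,0,0.16],[0,0,1],1],[[0,0,0.16],[0,0,1],1],[[0,0,0.16],[0,0,1],1],[[0,0,0.16],[0,0,1],1],[[0,0,0.16],[0,0,1],1],[[0,0,0.16],[0,0,1],1],[[0,0,0.16],[0,0,1],1],[[0,0,0.16],[0,0,1],1],[[0,0,0.16],[0,0,1],1],[[0,0,0.16],[0,0,1],1]]' 90
python3 -c "
from h import *
go(517.2,-115.8,75.3,55.2); print(readout.get_state()['moment'].round(2))"
python3 -m handwheel '[[[0,0,0.16],[0,0,1],1],[[0,0,0.16],[0,0,1],1],[[0,0,0.16],[0,0,1],1],[[0,0,0.16],[0,0,1],1],[[0,0,0.1],[0,0,1],1],[[0,0,0],[0,0,1],1],[[0,0,0],[0,0,1],1],[[0,0,0],[0,0,1],1]]' 90
python3 -c "
from h import *
go(517.2,-115.8,75.3,55.2); print(readout.get_state()['moment'].round(2))"
```

```text
clock: 79.0
position: [0.5169, -0.1145, 0.0735]
ee_rot: [0.003, 0.989, -0.146, -0.0]
contact_force: [-2.9, -9.5, -2.6]
width: 0.0285
gripper_force: 89.5
pos [ 516.9 -114.5   73.5] yaw -16.75 q [-0.34  0.35  1.83 -0.01  0.96  1.52] w 28.5 t 79.0
 turn [  0.06   0.04 -11.99] shift [-0.9  0.9 -1.8]
[-1.96  0.76  0.25]
clock: 80.0
position: [0.5172, -0.1138, 0.0723]
ee_rot: [0.003, 0.844, -0.536, 0.001]
contact_force: [-1.2, -7.7, -7.1]
width: 0.0289
gripper_force: 89.1
pos [ 517.2 -113.8   72.3] yaw -64.78 q [-0.34  0.35  1.83 -0.01  0.96  2.36] w 28.9 t 80.0
 turn [ 6.e-02  1.e-02 -2.e+01] shift [-1.6  1.1 -3. ]
[-1.58  0.37  0.19]
```

```bash
python3 -m handwheel '[[[0,0,0],[0,0,0],0.2],[[0,0,0],[0,0,0],-0.05],[[0,0,0],[0,0,0],-0.05],[[0,0,0],[0,0,-1],-0.05],[[0,0,0],[0,0,-1],-0.05],[[0,0,0],[0,0,-1],-0.05],[[0,0,0],[0,0,-1],-0.05],[[0,0,0],[0,0,-1],-0.05],[[0,0,0],[0,0,-1],-0.05],[[0,0,0],[0,0,-1],-0.05],[[0,0,0],[0,0,-1],-0.05],[[0,0,0],[0,0,-1],-0.05],[[0,0,0],[0,0,-1],-0.05],[[0,0,0],[0,0,-1],-0.05],[[0,0,0],[0,0,-1],-0.05],[[0,0,0],[0,0,-1],-0.05],[[0,0,0],[0,0,-1],-0.05],[[0,0,0],[0,0,-1],-0.05]]' 80
python3 -m handwheel '[[[0,0,0],[0,0,-1],-0.05],[[0,0,0],[0,0,-1],-0.05],[[0,0,0],[0,0,-1],-0.05],[[0,0,0],[0,0,-1],-0.05],[[0,0,0],[0,0,-1],-0.05],[[0,0,0],[0,0,-1],-0.05],[[0,0,0],[0,0,-1],-0.05],[[0,0,0],[0,0,-1],-0.05],[[0,0,0],[0,0,-1],-0.05],[[0,0,0],[0,0,-1],-0.05],[[0,0,0],[0,0,-1],-0.05],[[0,0,0],[0,0,-1],-0.05],[[0,0,0],[0,0,-1],-0.05],[[0,0,0],[0,0,-1],-0.05],[[0,0,0],[0,0,-1],-0.05],[[0,0,0],[0,0,0],-0.05]]' 80
python3 -c "
from h import *
go(517.3,-114.4,72.5,115.2)"
```

```text
clock: 82.25
position: [0.518, -0.111, 0.0729]
ee_rot: [0.0, 0.976, 0.22, 0.0]
contact_force: [0.5, 0.1, -0.4]
width: 0.0449
gripper_force: 0.0
clock: 84.25
position: [0.5179, -0.111, 0.0728]
ee_rot: [0.0, 0.537, 0.844, 0.0]
contact_force: [0.4, 0.0, -0.2]
width: 0.0448
gripper_force: 0.0
pos [ 517.9 -111.    72.8] yaw 115.1 q [-0.34  0.35  1.83  0.    0.96 -0.78] w 44.8 t 84.2
 turn [ 0.01  0.   -0.02] shift [-2.8 -2.   0.3]
```

```bash
python3 -m handwheel '[[[-2.8,-2,-0.3],[0,0,0],-0.05],[[0,0,0],[0,0,0],-0.05],[[0,0,0],[0,0,0],0.3],[[0,0,0],[0,0,0],1],[[0,0,0],[0,0,0],1],[[0,0,0],[0,0,0],1],[[0,0,0],[0,0,1],1],[[0,0,0],[0,0,1],1],[[0,0,0],[0,0,1],1],[[0,0,0],[0,0,1],1],[[0,0,0],[0,0,1],1],[[0,0,0],[0,0,1],1],[[0,0,0],[0,0,1],1],[[0,0,0],[0,0,1],1]]' 110
python3 -c "
from h import *
go(517.2,-115.8,75.3,55.2); print(readout.get_state()['moment'].round(2),readout.get_state()['contact_force'].round(1))"
python3 -m handwheel '[[[0,0,0],[0,0,1],1],[[0,0,0],[0,0,1],1],[[0,0,0],[0,0,1],1],[[0,0,0],[0,0,1],1]]' 110
python3 -c "
from h import *
go(517.2,-115.8,75.3,55.2); print(readout.get_state()['moment'].round(2),readout.get_state()['contact_force'].round(1))"
```

```text
clock: 86.0
position: [0.5178, -0.1149, 0.0731]
ee_rot: [0.001, 0.834, 0.552, 0.0]
contact_force: [1.0, -1.2, 3.2]
width: 0.0284
gripper_force: 108.2
pos [ 517.8 -114.9   73.1] yaw 67.01 q [-0.35  0.35  1.83 -0.    0.96  0.05] w 28.4 t 86.0
 turn [0.02 0.   1.97] shift [-1.1 -0.  -2.2]
[ 0.12 -0.19  0.43] [ 1.  -1.2  3.2]
clock: 86.5
position: [0.518, -0.1151, 0.0731]
ee_rot: [0.001, 0.93, 0.367, 0.001]
contact_force: [1.0, -1.7, 2.2]
width: 0.0282
gripper_force: 108.1
pos [ 518.  -115.1   73.1] yaw 43.03 q [-0.35  0.35  1.83 -0.    0.96  0.47] w 28.2 t 86.5
 turn [ 0.02 -0.   -2.03] shift [-1.1 -0.3 -2.2]
[ 0.15 -0.29  0.56] [ 1.  -1.7  2.2]
```

```bash
python3 -m handwheel '[[[0,0,0],[0,0,1],1],[[0,0,0],[0,0,1],1],[[0,0,0],[0,0,1],1],[[0,0,0],[0,0,1],1]]' 110
python3 -c "
from h import *
print(readout.get_state()['moment'].round(2),readout.get_state()['contact_force'].round(1))"
python3 -m handwheel '[[[0,0,0],[0,0,1],1],[[0,0,0],[0,0,1],1]]' 110
python3 -c "
from h import *
print(readout.get_state()['moment'].round(2),readout.get_state()['contact_force'].round(1))"
```

```text
clock: 87.0
position: [0.5182, -0.1154, 0.073]
ee_rot: [0.001, 0.986, 0.166, 0.001]
contact_force: [0.4, -1.6, 2.3]
width: 0.0283
gripper_force: 108.2
[ 0.11 -0.39  1.06] [ 0.4 -1.6  2.3]
clock: 87.25
position: [0.5182, -0.1155, 0.073]
ee_rot: [0.001, 0.998, 0.063, 0.001]
contact_force: [0.8, -1.3, 1.1]
width: 0.0286
gripper_force: 108.2
[ 0.12 -0.34  1.31] [ 0.8 -1.3  1.1]
```

```bash
python3 -m handwheel '[[[0,0,0],[0,0,0],0.3],[[0,0,0],[0,0,0],-0.2],[[0,0,0],[0,0,0],-0.3],[[0,0,-15],[0,0,0],-0.3],[[0,0,-40],[0,0,0],-0.3],[[0,0,-40],[0,0,0],-0.3],[[0,0,-40],[0,0,0],-0.3],[[-20,40,0],[0,0,0],-0.3],[[-20,40,0],[0,0,0],-0.3],[[-20,40,0],[0,0,0],-0.3],[[-20,40,0],[0,0,0],-0.3],[[-20,40,0],[0,0,0],-0.3],[[-20,40,0],[0,0,0],-0.3],[[0,20,0],[0,0,0],-0.3],[[0,0,0],[0,0,0],-0.3]]' 80
python3 - <<'E'
from m import *
im=snap("top","t13.png"); sc=snap("scene","s13.png"); go(517,-115,200,7)
a=cv2.resize(im[150:275,95:405],(800,323),interpolation=cv2.INTER_CUBIC); b=cv2.resize(sc[215:315,240:500],(720,277),interpolation=cv2.INTER_CUBIC)
C=np.zeros((600,800,3),np.uint8); C[:323]=a; C[323:,:720]=b; cv2.imwrite("pics/final.png",C)
E
```

```text
clock: 89.12
position: [0.4307, -0.3882, 0.2083]
ee_rot: [-0.0, 0.998, 0.062, 0.0]
contact_force: [-0.2, 1.2, 0.1]
width: 0.0557
gripper_force: 0.0
pos [ 430.7 -386.1  208. ] yaw 7.18 q [-0.85  0.3   1.54  0.    1.31  0.59] w 55.3 t 89.2
 turn [-0.01 -0.    0.03] shift [ 118.7 -258.5    8. ]
```

View pics/final.png

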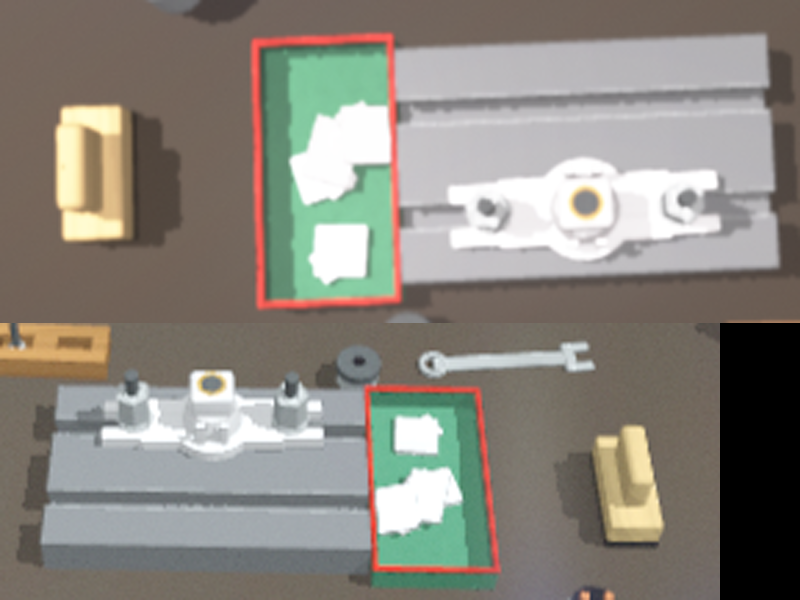

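The final picture shows the housing astride slot0, with both bolts upright in the ear notches (crop px (488,208) and (686,204)). The pieces are all in the tray at about (340,150) and (340,250). The scraper stands on the bench at (97,173), clear of the tray.

```bash
python3 -c "
from rig import manip
print(manip.sign_off())"
```

```text
the job is handed in; nothing more can be done
None
```

The job is handed in, about 89 s in: all four pieces are in the tray, the scraper is back on the bench clear of it, and the housing is clamped astride the near slot with both T-bolts home in the ear notches and the nuts at about 0.9 and 1.3 N m; no verdict came back.

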